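Dry-fit the rungs of a fan trellis

ROBOT

A 7-joint arm with a two-finger parallel gripper is mounted at the origin on the work surface. World frame = base frame: x ahead of the robot, y to its left, z up, the work surface at z = 0. Lengths are in m, angles in rad, forces in N, time in s.
With the tool pointing down it reaches from about 0.35 to 0.9 m from the base axis. Payload 8.1 kg.
Tool frame: the origin (TCP) lies midway between the tips of the shut fingers; the grasp point (between the pads) lies 19 mm behind it (grasp_offset is the distance from the TCP to the grasp point, in m); z points along the fingers, y is the direction in which the jaws open and shut (so a half turn about z gives the same grasp; the last joint's range is limited). The gripper opens to 92 mm and grips with 3 to 60 N. Pads are 19 mm wide; open, the fingers measure 130 mm over their backs; the gripper's body (75 mm by 190 mm) begins 47 mm behind the grasp point.
Start: joints at [1.155, 0.434, 0.025, 1.573, -0.012, 1.134, -0.075], TCP at [0.192, -0.595, 0.227] pointing down, gripper open.
Joint ranges: [-2.62, 2.62], [-0.44, 2.09], [-1.27, 1.32], [0.08, 2.57], [-1.32, 4.46], [0.12, 2], [-2.74, 2.74]. Speed limits (rad/s): [2.22, 2.22, 3.01, 3.01, 3.14, 3.14, 3.14].

INTERFACE

Orientations are given as a unit quaternion [x, y, z, w].
In Python, from workcell import * gives the robot as it stands.
- The arm moves only by the tool send_rows, never from a script. Its arguments are lists of equal length, an entry for each row: "hand": the finger opening in m, from 0 to 0.0918; "xyz": the shift along the tool's x, y, z in m, a list of three; "twist": the turn about the tool's z in degrees. A call has 1 to 12 rows; each row shifts and turns the pose as measured when the row begins, along the tool's axes as they then stand; what a row does not reach is not made up. A row lasts 1/10 s, in which the tool goes at most 50 mm and 8.59 degrees, less where a joint would pass 70% of its speed; a pose out of reach is approached as far as the arm can. A call is refused whole if a number of a shift passes 0.05 or a number of a turn 8.59, either way. A call with a gripper value outside its range is refused whole. The fingers move at their own pace and stop on an object; "squeeze" is the grip in N (left out, the last holds). Time passes only in rows, so rows that do not move let the fingers close. It gives the time, the measured TCP pose, the force and the opening at its end, in the units of the state.
- sense(): the state, without advancing time (a new reading comes with each control period).
- snapshot(name): name is "scene" or "top" or "wrist"; returns the picture (480x640x3 uint8, red, green, blue); there is no depth.
- get_calibration(name): a dict with "vertical_fov" (degrees; the focal length in pixels is half the picture's height over the tangent of half this angle, whatever the lens; pixels are square), "cx", "cy" (the principal point, pixels), "world_from_camera" (4x4, takes a point from camera to world coordinates); the wrist camera has in their place "hand_eye" (4x4, takes a point from camera to tool coordinates, whose origin is the TCP and whose axes are the flange's). Camera axes: x right, y down, z forward; pixel columns grow to the right and rows downward; lengths in m; the calibration is good to about 2 mm. A picture is of the moment at which its call begins: read the wrist's pose just before it. get_calibration takes no time and is no camera call.
- sign_off(): hands the job in, once; it reports no verdict.
The state is a dict: "t": time; "qpos": joint angles; "joint_velocities": joint speeds; "effort": joint torques, N m; "tcp_pos": TCP position; "tool_rot": TCP orientation; "force": force on the tool from outside, world axes, zero at the start; "moment": the same for the moment, N m; "grip_width": opening from 0.0 (shut) to 1.0 (fully open).
Only numpy, scipy, OpenCV 4.12 (cv2) and the standard library are available. Lean on these libraries where they do the work, as an engineer would, in place of code of your own. Each camera call takes 0.05 s, during which the arm holds its last target.

TASK

Lay out the pot-plant trellis ready for gluing: set the four loose wooden rungs flat across the two spread rails on the grey board, one on each pencilled place and square to the trellis, the longest at the wide end and so on down to the shortest at the narrow end, each sticking out about equally past both rails. Lay them down rather than letting them drop, and leave the glue gun where it is.

Things in the scene. Friction and masses are not known exactly. Their poses are not given: they have to be found in the camera images.
- rung_120_centre (a point): centre (half-way up) of a loose trellis rung: a plain pale stripwood bar 120 mm long, 20 mm wide, 15 mm high, about 20 g, with a tiny pilot hole near each end. It starts lying flat on its 20 mm wide face on the 3 mm thick green cutting mat. x runs along its length, y across its width, z up.
- rung_145_centre (a point): centre (half-way up) of a loose trellis rung: a plain pale stripwood bar 145 mm long, 20 mm wide, 15 mm high, about 24 g, with a tiny pilot hole near each end. It starts lying flat on its 20 mm wide face on the 3 mm thick green cutting mat. x runs along its length, y across its width, z up.
- rung_170_centre (a point): centre (half-way up) of a loose trellis rung: a plain pale stripwood bar 170 mm long, 20 mm wide, 15 mm high, about 29 g, with a tiny pilot hole near each end. It starts lying flat on its 20 mm wide face on the 3 mm thick green cutting mat. x runs along its length, y across its width, z up.
- rung_195_centre (a point): centre (half-way up) of a loose trellis rung: a plain pale stripwood bar 195 mm long, 20 mm wide, 15 mm high, about 33 g, with a tiny pilot hole near each end. It starts lying flat on its 20 mm wide face on the 3 mm thick green cutting mat. x runs along its length, y across its width, z up.
- mark_1: rung place, the narrow end: pencilled outline 120 x 21 mm on the fixed 9 mm grey board, its lines drawn also across the two fixed rails (15 wide, 10 high, here 80 mm apart centre to centre). Origin: midway between the rails, level with their tops (19 mm above the table), where the middle of the rung's underside belongs. x along the outline, y towards the wide end, z up. Places are 70 mm apart.
- mark_2: rung place, second from the narrow end: pencilled outline 145 x 21 mm on the fixed 9 mm grey board, its lines drawn also across the two fixed rails (15 wide, 10 high, here 105 mm apart centre to centre). Origin: midway between the rails, level with their tops (19 mm above the table), where the middle of the rung's underside belongs. x along the outline, y towards the wide end, z up. Places are 70 mm apart.
- mark_3: rung place, second from the wide end: pencilled outline 170 x 21 mm on the fixed 9 mm grey board, its lines drawn also across the two fixed rails (15 wide, 10 high, here 130 mm apart centre to centre). Origin: midway between the rails, level with their tops (19 mm above the table), where the middle of the rung's underside belongs. x along the outline, y towards the wide end, z up. Places are 70 mm apart.
- mark_4: rung place, the wide end: pencilled outline 195 x 21 mm on the fixed 9 mm grey board, its lines drawn also across the two fixed rails (15 wide, 10 high, here 155 mm apart centre to centre). Origin: midway between the rails, level with their tops (19 mm above the table), where the middle of the rung's underside belongs. x along the outline, y towards the wide end, z up. Places are 70 mm apart.
- glue_gun_centre (a point): middle of the barrel of a dark green cordless hot-glue gun lying on its side on the table beyond the work, about 210 x 140 mm and 38 mm high; a bystander.
Things that resemble listed ones, but are neither listed nor needed, are in the scene too. What is shaped like the part that bears rung_145_centre but pink is not meant.

How it is judged:
By the outcome, as a careful person would: the job done as asked, in the order asked, and still so for the second after the job is handed in, with the robot touching nothing.
It also fails if it takes over 102 s, if anything falls off the work surface, if the arm or the gripper's body presses on something with over 40 N, if the wrist force passes 120 N, or if a joint passes its speed limit or range.

## Working session

There is one attempt and no reset: what is moved stays moved. The work goes in short steps, Python scripts to look and compute and a tool call to move; the robot and the scene stay as the last step left them, time stands still between calls to the robot, and variables do not carry over. Pictures are saved under pics/ and viewed, and the job is handed in when it is done.

Besides the shell and the picture viewer there is one more tool, called after "Call:" as name(argument=value, ...), one argument or row to a line, values as JSON. send_rows: Moves the arm, as the interface text tells. Its arguments: {"type":"object","properties":{"hand":{"type":"array","items":{"type":"number"}},"xyz":{"type":"array","items":{"type":"array","items":{"type":"number"}}},"twist":{"type":"array","items":{"type":"number"}},"squeeze":{"type":"number"}},"required":["hand","xyz","twist"]}

```bash
mkdir -p pics; ls
python3 - <<'E'
from workcell import *
import cv2,numpy as np
print(sense())
for n in ["scene","top","wrist"]:
    c=get_calibration(n); print(n,c)
    cv2.imwrite(f"pics/{n}0.png",snapshot(n)[:,:,::-1])
E
```

```text
pics
{'t': 0.0, 'qpos': array([ 1.15534761,  0.43523293,  0.02496772,  1.57409986, -0.01161984,
        1.13398958, -0.07508367]), 'joint_velocities': array([ 1.55800343e-03,  6.70466037e-05, -2.16893436e-03,  1.30221712e-03,
        1.36592991e-03, -2.08460123e-03,  1.94767507e-03]), 'effort': array([-9.14501379e-04, -6.67841077e+01,  9.84886475e-01, -3.14459431e+01,
       -6.04979158e-02,  4.26847301e-02,  1.38578043e-04]), 'tcp_pos': array([ 0.19215331, -0.5941901 ,  0.22593766]), 'tool_rot': array([ 9.87794777e-01,  1.55758954e-01, -1.84226233e-04, -7.70576040e-04]), 'force': array([0.58134947, 0.29356628, 0.19473799]), 'moment': array([-0.0179972 , -0.03996948,  0.04886704]), 'grip_width': 0.9946026062813108}
scene {'vertical_fov': 44.64222964568154, 'cx': 328.83902606119295, 'cy': 236.42188057667823, 'world_from_camera': array([[-0.86771569,  0.41636431, -0.27149631,  1.09069421],
       [ 0.49695035,  0.71516629, -0.49150537,  0.73875149],
       [-0.01048028, -0.56140711, -0.8274734 ,  1.54478819],
       [ 0.        ,  0.        ,  0.        ,  1.        ]])}
top {'vertical_fov': 50.48121976503613, 'cx': 324.0959134703575, 'cy': 237.6385830534751, 'world_from_camera': array([[ 0.02012146, -0.98719184,  0.15826367,  0.42020777],
       [-0.99974627, -0.02146979, -0.00681428, -0.17797937],
       [ 0.01012489, -0.1580864 , -0.98737337,  1.3672513 ],
       [ 0.        ,  0.        ,  0.        ,  1.        ]])}
wrist {'vertical_fov': 66.55329279827083, 'cx': 316.9729742959065, 'cy': 238.18011812389634, 'hand_eye': array([[ 8.68710362e-04, -9.67547556e-01, -2.52687500e-01,
         6.87429699e-02],
       [ 9.99999135e-01,  1.09007247e-03, -7.36036964e-04,
        -1.21407809e-03],
       [ 9.87598451e-04, -2.52686642e-01,  9.67547666e-01,
        -1.58508918e-01],
       [ 0.00000000e+00,  0.00000000e+00,  0.00000000e+00,
         1.00000000e+00]])}
```

View pics/top0.png

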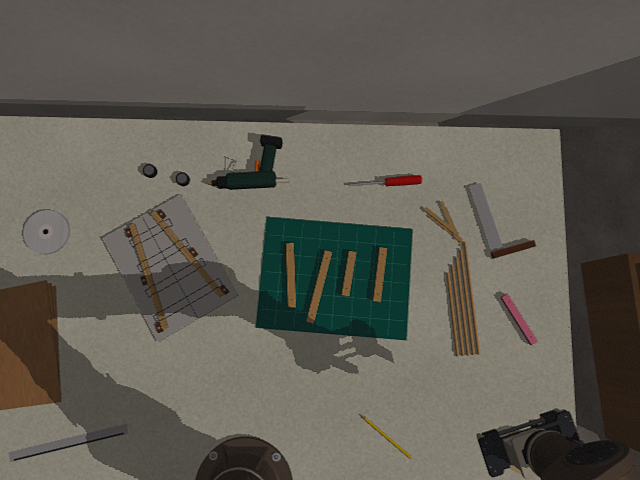

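View pics/scene0.png

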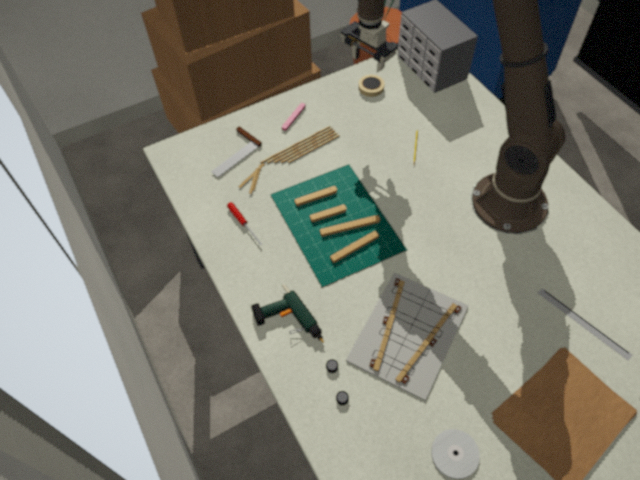

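View pics/wrist0.png

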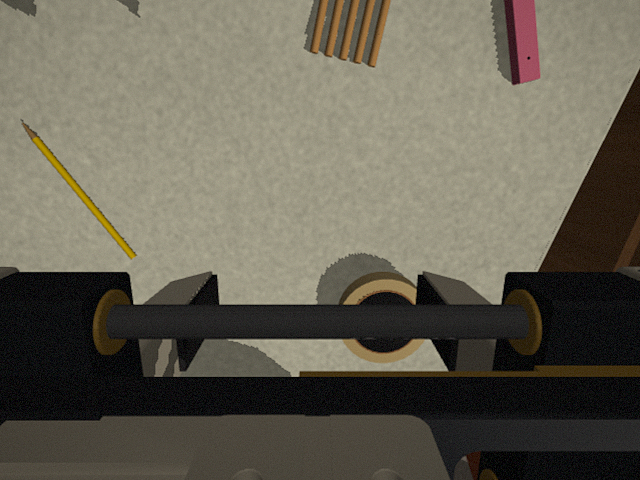

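```bash
cat > h.py <<'E'
from workcell import *
import cv2,numpy as np
from scipy.spatial.transform import Rotation as R
def cam(n,s=None):
    c=get_calibration(n); f=240/np.tan(np.radians(c['vertical_fov']/2))
    if n=='wrist':
        s=s or sense(); T=np.eye(4);T[:3,:3]=R.from_quat(s['tool_rot']).as_matrix();T[:3,3]=s['tcp_pos']; W=T@np.array(c['hand_eye'])
    else: W=np.array(c['world_from_camera'])
    return f,c['cx'],c['cy'],W
def cast(C,p,z):
    f,cx,cy,W=C; p=np.atleast_2d(np.asarray(p,float))
    d=np.c_[(p[:,0]-cx)/f,(p[:,1]-cy)/f,np.ones(len(p))]@W[:3,:3].T
    o=W[:3,3]; return o+d*((z-o[2])/d[:,2])[:,None]
def proj(C,X):
    f,cx,cy,W=C; c=(np.atleast_2d(X)-W[:3,3])@W[:3,:3]
    return np.c_[c[:,0]/c[:,2]*f+cx,c[:,1]/c[:,2]*f+cy]
E
python3 - <<'E'
from h import *
a=cv2.imread('pics/top0.png')
cv2.imwrite('pics/c1.png',cv2.resize(a[185:350,90:250],None,fx=3.6,fy=3.6,interpolation=cv2.INTER_CUBIC))
cv2.imwrite('pics/c2.png',cv2.resize(a[205:350,250:420],None,fx=4,fy=4,interpolation=cv2.INTER_CUBIC))
C=cam('top')
hsv=cv2.cvtColor(a,cv2.COLOR_BGR2HSV)
m=cv2.inRange(hsv,(8,70,60),(25,255,255)); m[:, :262]=0;m[:,410:]=0;m[:225]=0;m[340:]=0
n,l,st,ce=cv2.connectedComponentsWithStats(m)
for i in range(1,n):
    if st[i,4]<80: continue
    ys,xs=np.where(l==i); P=cast(C,np.c_[xs,ys],.018)[:,:2].astype(np.float32)
    r=cv2.minAreaRect(P); print(ce[i].round(),st[i,4],np.round(r[0],4),np.round(r[1],4),round(r[2],1))
E
```

```text
[290. 275.] 530 [ 0.5364 -0.0999] [0.1682 0.0219] 3.7
[380. 274.] 443 [ 0.542  -0.3371] [0.0215 0.1452] 83.3
[319. 286.] 598 [ 0.5075 -0.1763] [0.0215 0.194 ] 76.5
[348. 273.] 367 [ 0.5429 -0.2543] [0.0214 0.12  ] 81.3
```

View pics/c1.png

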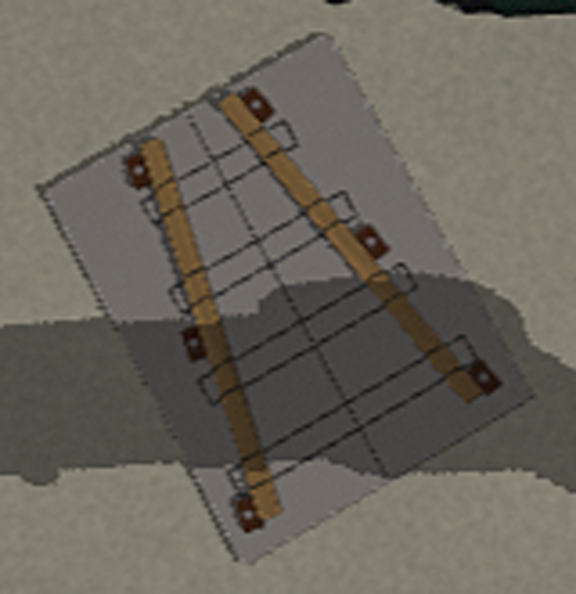

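View pics/c2.png

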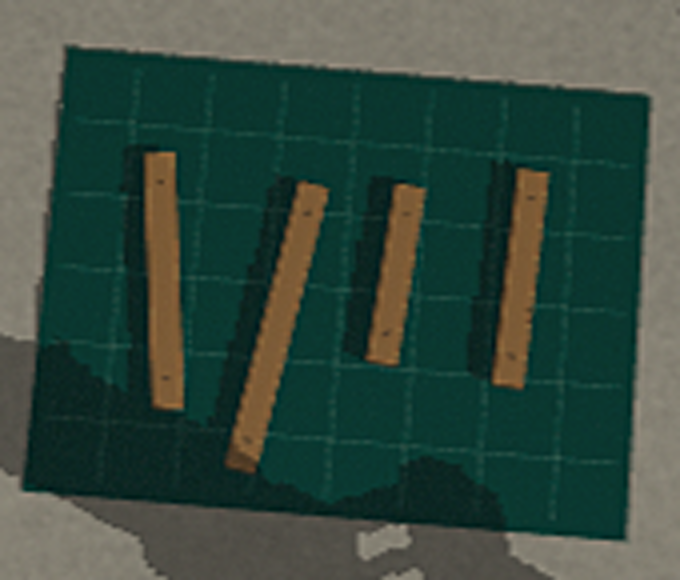

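```bash
cat >> h.py <<'E'
def yaw(s): 
    M=R.from_quat(s['tool_rot']).as_matrix(); return np.degrees(np.arctan2(M[1,0],M[0,0]))
def plan(tgt,yw,n=None):
    s=sense(); M=R.from_quat(s['tool_rot']).as_matrix()
    d=M.T@(np.array(tgt)-s['tcp_pos']); tw=-((yw-yaw(s)+180)%360-180)
    print('t %.2f'%s['t'],'tcp',s['tcp_pos'].round(4),'yaw %.2f'%yaw(s),'tilt',M[:,2].round(4),'F',np.round(s['force'],1),'w %.1fmm'%(s['grip_width']*91.8),'q7 %.2f'%s['qpos'][6])
    print('shift tool',d.round(4),'twist %.2f'%tw)
    if n:
        # equal world steps with equal twist over n rows
        w=(np.array(tgt)-s['tcp_pos'])/n
        for i in range(n):
            Mi=M@R.from_euler('z',tw/n*i,degrees=True).as_matrix(); print((Mi.T@w).round(3).tolist(), round(tw/n,2))
E
python3 -c "
from h import *
plan([.43,-.22,.28],0)"
```

```text
t 0.15 tcp [ 0.1922 -0.5943  0.2261] yaw 17.92 tilt [-5.0e-04  1.1e-03 -1.0e+00] F [-0.6 -0.5  0.7] w 91.8mm q7 -0.08
shift tool [ 0.3414 -0.283  -0.0536] twist 17.92
```

Call:
send_rows(
  hand=[0.05,0.05,0.05,0.05,0.05,0.05,0.05,0.05,0.05,0.05,0.05],
  xyz=[
    [0.034,-0.028,-0.007],
    [0.034,-0.028,-0.007],
    [0.034,-0.028,-0.007],
    [0.034,-0.028,-0.007],
    [0.034,-0.028,-0.007],
    [0.034,-0.028,-0.007],
    [0.034,-0.028,-0.007],
    [0.034,-0.028,-0.007],
    [0.034,-0.028,0],
    [0.034,-0.028,0],
    [0,0,0],
  ],
  twist=[0,0,0,0,0,0,0,0,0,0,0],
)

```text
t: 1.25
tcp_pos: [0.4362, -0.2092, 0.2813]
tool_rot: [0.988, 0.154, -0.001, -0.002]
force: [-1.0, -0.4, -0.1]
grip_width: 0.546
```

```bash
python3 -c "
from h import *
plan([.43,-.22,.28],0)"
```

```text
t 1.25 tcp [ 0.4362 -0.2092  0.2813] yaw 17.68 tilt [-0.0029  0.0036 -1.    ] F [-1.  -0.4 -0.1] w 50.2mm q7 -0.97
shift tool [-0.0092  0.0085  0.0013] twist 17.68
```

Call:
send_rows(
  hand=[0.05,0.05,0.05],
  xyz=[
    [-0.009,0.008,0],
    [0,0,0],
    [0,0,0],
  ],
  twist=[8,8,1.7],
)

```text
t: 1.55
tcp_pos: [0.4301, -0.218, 0.2808]
tool_rot: [1.0, -0.003, -0.002, -0.002]
force: [-0.4, -0.5, -0.3]
grip_width: 0.547
```

```bash
cat > v.py <<'E'
from h import *
import sys,json
def grab(name):
    s=sense(); a=snapshot('wrist')[:,:,::-1].copy()
    cv2.imwrite(f'pics/{name}.png',a); json.dump({'tcp_pos':s['tcp_pos'].tolist(),'tool_rot':s['tool_rot'].tolist()},open(f'pics/{name}.json','w')); return s,a
def load(name):
    d=json.load(open(f'pics/{name}.json')); return {k:np.array(v) for k,v in d.items()},cv2.imread(f'pics/{name}.png')
E
python3 -c "
from v import *
plan([.43,-.22,.28],0); grab('w1')"
```

```text
t 1.55 tcp [ 0.4301 -0.218   0.2808] yaw -0.36 tilt [-0.0041  0.0041 -1.    ] F [-0.4 -0.5 -0.3] w 50.3mm q7 -1.25
shift tool [-0.0001  0.002   0.0008] twist -0.36
```

View pics/w1.png

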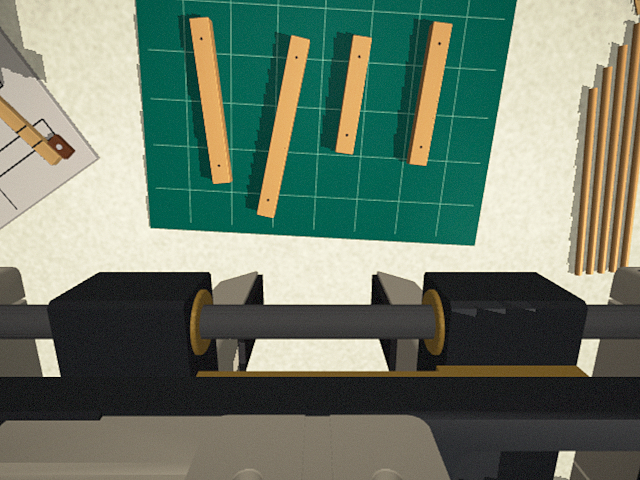

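The wrist view shows the four rungs at about (212,100), (284,127), (354,94) and (431,93). Next I'll measure them from the outline and from the pilot holes, which lie on the top face.

```bash
cat > m.py <<'E'
from v import *
def rungs(name,z=.018,roi=(130,0,520,240)):
    s,a=load(name); C=cam('wrist',s); hsv=cv2.cvtColor(a,cv2.COLOR_BGR2HSV)
    m=cv2.inRange(hsv,(8,70,80),(25,255,255)); k=np.zeros_like(m);x0,y0,x1,y1=roi;k[y0:y1,x0:x1]=255;m&=k
    g=cv2.cvtColor(a,cv2.COLOR_BGR2GRAY).astype(float)
    cs,_=cv2.findContours(m,cv2.RETR_EXTERNAL,cv2.CHAIN_APPROX_NONE)
    for c in cs:
        if cv2.contourArea(c)<500: continue
        P=cast(C,c[:,0],z)[:,:2].astype(np.float32); r=cv2.minAreaRect(P)
        f=np.zeros_like(m); cv2.drawContours(f,[c],-1,255,-1); f=cv2.erode(f,np.ones((9,9)))
        bg=cv2.GaussianBlur(g,(0,0),4); h=((bg-g>12)&(f>0)).astype(np.uint8)
        n,l,st,ce=cv2.connectedComponentsWithStats(h)
        o=sorted(range(1,n),key=lambda i:-((bg-g)[l==i]).sum())[:2]
        H=[]
        for i in o:
            w=(bg-g)*(l==i); ys,xs=np.indices(w.shape); H.append([(w*xs).sum()/w.sum(),(w*ys).sum()/w.sum()])
        print('rect c',np.round(r[0],4),'dim mm',np.round(np.array(r[1])*1e3,1),'ang %.1f'%r[2])
        if len(H)==2:
            Q=cast(C,H,z)[:,:2]; d=Q[0]-Q[1]; d*=np.sign(d[0])
            print('   holes px',np.round(H,1).tolist(),'mid',Q.mean(0).round(4),'sep %.1f'%(np.linalg.norm(d)*1e3),'dir %.2f'%np.degrees(np.arctan2(d[1],d[0])))
E
python3 -c "
from m import *
rungs('w1')"
```

```text
rect c [ 0.5452 -0.2541] dim mm [ 20.5 120. ] ang 81.4
   holes px [[358.9, 56.3], [346.4, 134.7]] mid [ 0.5452 -0.2541] sep 80.2 dir -8.50
rect c [ 0.509  -0.1764] dim mm [ 21.3 195. ] ang 76.6
   holes px [[296.0, 57.0], [267.6, 199.7]] mid [ 0.5091 -0.1759] sep 155.3 dir -13.40
rect c [ 0.5448 -0.3358] dim mm [ 22.9 144.8] ang 83.4
   holes px [[439.0, 43.1], [420.6, 146.6]] mid [ 0.5445 -0.3371] sep 105.2 dir -6.61
rect c [ 0.5381 -0.1013] dim mm [170.1  23.5] ang 3.8
   holes px [[200.9, 38.3], [218.5, 165.2]] mid [ 0.5381 -0.0995] sep 130.2 dir 3.82
```

```bash
python3 -c "
from h import *
C=cam('top')
p=np.array([[195,120],[385,472],[40,185],[325,35],[535,398],[240,562]])/3.6+[90,185]
print(cast(C,p,.009).round(3)); P=cast(C,p,.009); d=P[1]-P[0]; print(np.degrees(np.arctan2(d[1],d[0])))
"
```

```text
[[0.68  0.301 0.009]
 [0.422 0.143 0.009]
 [0.628 0.413 0.009]
 [0.748 0.208 0.009]
 [0.478 0.036 0.009]
 [0.355 0.244 0.009]]
-148.5529000819079
```

```bash
python3 -c "
from h import *
plan([.594,.157,.3],121.5,15)"
```

```text
t 1.60 tcp [ 0.4299 -0.2183  0.2807] yaw -0.34 tilt [-0.0044  0.004  -1.    ] F [-0.2 -0.4 -0.1] w 50.1mm q7 -1.25
shift tool [ 0.1618 -0.3763 -0.0185] twist -121.84
[0.011, -0.025, -0.001] -8.12
[0.014, -0.023, -0.001] -8.12
[0.017, -0.021, -0.001] -8.12
[0.02, -0.018, -0.001] -8.12
[0.023, -0.015, -0.001] -8.12
[0.025, -0.012, -0.001] -8.12
[0.026, -0.008, -0.001] -8.12
[0.027, -0.005, -0.001] -8.12
[0.027, -0.001, -0.001] -8.12
[0.027, 0.003, -0.001] -8.12
[0.026, 0.007, -0.001] -8.12
[0.025, 0.011, -0.001] -8.12
[0.023, 0.014, -0.001] -8.12
[0.021, 0.017, -0.001] -8.12
[0.019, 0.02, -0.001] -8.12
```

Call:
send_rows(
  hand=[0.05,0.05,0.05,0.05,0.05,0.05,0.05,0.05,0.05,0.05,0.05,0.05],
  xyz=[
    [0.011,-0.025,-0.001],
    [0.014,-0.023,-0.001],
    [0.017,-0.021,-0.001],
    [0.02,-0.018,-0.001],
    [0.023,-0.015,-0.001],
    [0.025,-0.012,-0.001],
    [0.026,-0.008,-0.001],
    [0.027,-0.005,-0.001],
    [0.027,-0.001,-0.001],
    [0.027,0.003,-0.001],
    [0.026,0.007,-0.001],
    [0.025,0.011,-0.001],
  ],
  twist=[-8.12,-8.12,-8.12,-8.12,-8.12,-8.12,-8.12,-8.12,-8.12,-8.12,-8.12,-8.12],
)

```text
t: 2.8
tcp_pos: [0.5547, 0.0846, 0.2909]
tool_rot: [0.637, 0.771, -0.003, -0.004]
force: [0.2, -0.4, -0.2]
grip_width: 0.546
```

```bash
python3 -c "
from h import *
plan([.594,.157,.3],121.5,4)"
```

```text
t 2.80 tcp [0.5547 0.0846 0.2909] yaw 100.89 tilt [-9.1e-03  6.0e-04 -1.0e+00] F [ 0.2 -0.4 -0.2] w 50.1mm q7 -0.25
shift tool [ 0.0637  0.0522 -0.0094] twist -20.61
[0.016, 0.013, -0.002] -5.15
[0.015, 0.014, -0.002] -5.15
[0.013, 0.016, -0.002] -5.15
[0.012, 0.017, -0.002] -5.15
```

Call:
send_rows(
  hand=[0.05,0.05,0.05,0.05,0.05,0.05],
  xyz=[
    [0.016,0.013,-0.002],
    [0.015,0.014,-0.002],
    [0.013,0.016,-0.002],
    [0.012,0.017,-0.002],
    [0,0,0],
    [0,0,0],
  ],
  twist=[-5.15,-5.15,-5.15,-5.15,0,0],
)

```text
t: 3.4
tcp_pos: [0.5947, 0.1615, 0.2966]
tool_rot: [0.476, 0.879, -0.002, -0.006]
force: [0.2, -0.8, -0.9]
grip_width: 0.546
```

```bash
python3 -c "
from v import *
plan([.594,.157,.3],121.5); grab('w2')"
```

```text
t 3.40 tcp [0.5947 0.1615 0.2966] yaw 123.12 tilt [-0.0129  0.0014 -0.9999] F [ 0.2 -0.8 -0.9] w 50.1mm q7 -0.02
shift tool [-0.0034 -0.0031 -0.0034] twist 1.62
```

View pics/w2.png

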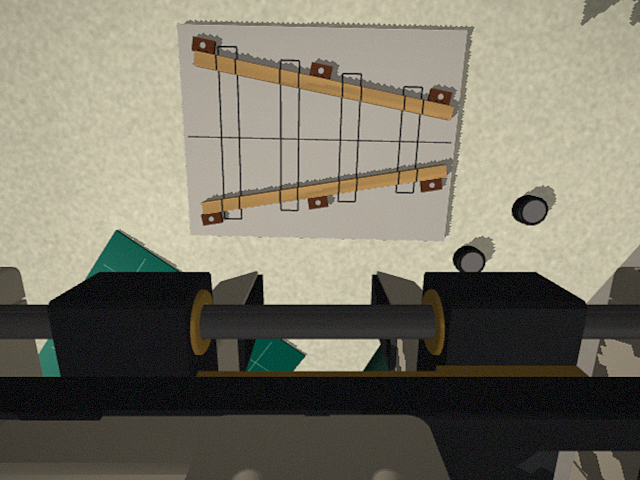

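```bash
cat > marks.py <<'E'
from v import *
s,a=load('w2'); C=cam('wrist',s)
g=cv2.cvtColor(a,cv2.COLOR_BGR2GRAY); bh=cv2.morphologyEx(g,cv2.MORPH_BLACKHAT,np.ones((7,7)))
def line(x0,x1,y0,y1,vert):
    w=bh[y0:y1,x0:x1].astype(float); w[w<25]=0
    pts=[]
    if vert:
        for i,r in enumerate(w):
            if r.sum()>0 and r.max()>40: pts.append([x0+(r*np.arange(len(r))).sum()/r.sum(),y0+i])
    else:
        for i,r in enumerate(w.T):
            if r.sum()>0 and r.max()>40: pts.append([x0+i,y0+(r*np.arange(len(r))).sum()/r.sum()])
    P=cast(C,pts,.009)[:,:2].astype(np.float32)
    v=cv2.fitLine(P,cv2.DIST_HUBER,0,1e-4,1e-5).ravel()
    return v[:2],v[2:],len(pts)
# centreline
cd,cp,n=line(200,395,130,147,False)
print('centreline dir %.2f'%np.degrees(np.arctan2(cd[1],cd[0])),n)
cd=cd if cd[0]<0 else -cd
X=np.array([-cd[1],cd[0]])  # placeholder x axis
def sec(p,q):
    (d1,p1,_),(d2,p2,_)=p,q; t=np.linalg.solve(np.c_[d1,-d2],p2-p1); return p1+d1*t[0]
L={4:((215,230),(232,246),92,178,(219,238,42,51),(227,240,214,222)),
   3:((277,288),(293,303),95,172,(283,297,57,65),(284,296,205,214)),
   2:((338,349),(350,362),100,170,(345,358,70,78),(341,353,197,205)),
   1:((399,410),(411,423),112,160,(407,420,83,91),(399,411,188,196))}
for k,(l1,l2,y0,y1,e1,e2) in L.items():
    A=line(*l1,y0,y1,True);B=line(*l2,y0,y1,True)
    E=line(*e1,False);F=line(*e2,False)
    a1=sec((cd,cp,0),A);b1=sec((cd,cp,0),B); m=(a1+b1)/2
    x=np.array([-cd[1],cd[0]]); ends=[(q[1]-cp)@x*1e3 for q in (E,F)]
    ang=[np.degrees(np.arctan(q[0][1]/q[0][0])) for q in (A,B)]
    print(k,'mid on centreline',m.round(4),'width %.1f'%(np.linalg.norm(a1-b1)*1e3),'ends',np.round(ends,1),'along %.1f'%((m-cp)@cd*1e3),'lineang',np.round(ang,2),A[2],B[2],E[2],F[2])
E
python3 marks.py
```

```text
centreline dir 31.88 195
4 mid on centreline [0.4651 0.1696] width 21.1 ends [-97.5  97.5] along 45.5 lineang [-58.1  -58.11] 86 86 19 13
3 mid on centreline [0.5245 0.2066] width 21.0 ends [-84.7  85.1] along -24.5 lineang [-57.87 -58.18] 77 77 14 12
2 mid on centreline [0.5841 0.2436] width 21.0 ends [-72.4  72.7] along -94.7 lineang [-58.03 -58.08] 70 70 13 12
1 mid on centreline [0.6438 0.2807] width 20.7 ends [-60.   60.1] along -165.0 lineang [-57.14 -57.93] 48 48 13 12
```

```bash
python3 -c "
from h import *
plan([.509,-.176,.12],166.6,9)"
```

```text
t 3.45 tcp [0.5946 0.1615 0.2966] yaw 123.11 tilt [-0.0129  0.0016 -0.9999] F [-0.6  0.5 -0.5] w 50.1mm q7 -0.02
shift tool [-0.2374 -0.2543  0.1772] twist -43.49
[-0.026, -0.028, 0.02] -4.83
[-0.024, -0.03, 0.02] -4.83
[-0.021, -0.032, 0.02] -4.83
[-0.018, -0.034, 0.02] -4.83
[-0.016, -0.035, 0.02] -4.83
[-0.013, -0.037, 0.02] -4.83
[-0.009, -0.038, 0.02] -4.83
[-0.006, -0.038, 0.02] -4.83
[-0.003, -0.039, 0.02] -4.83
```

Call:
send_rows(
  hand=[0.05,0.05,0.05,0.05,0.05,0.05,0.05,0.05,0.05,0.05],
  xyz=[
    [-0.026,-0.028,0.02],
    [-0.024,-0.03,0.02],
    [-0.021,-0.032,0.02],
    [-0.018,-0.034,0.02],
    [-0.016,-0.035,0.02],
    [-0.013,-0.037,0.02],
    [-0.009,-0.038,0.02],
    [-0.006,-0.038,0.02],
    [-0.003,-0.039,0.02],
    [0,0,0],
  ],
  twist=[-4.83,-4.83,-4.83,-4.83,-4.83,-4.83,-4.83,-4.83,-4.83,0],
)

```text
t: 4.45
tcp_pos: [0.5007, -0.1982, 0.1107]
tool_rot: [0.111, 0.994, -0.002, -0.006]
force: [0.1, 0.0, -0.2]
grip_width: 0.543
```

```bash
python3 -c "
from h import *
plan([.509,-.176,.12],166.6,4)"
```

```text
t 4.45 tcp [ 0.5007 -0.1982  0.1107] yaw 167.29 tilt [-0.0129 -0.0035 -0.9999] F [ 0.1  0.  -0.2] w 49.8mm q7 1.18
shift tool [-0.0031  0.0234 -0.0094] twist 0.69
[-0.001, 0.006, -0.002] 0.17
[-0.001, 0.006, -0.002] 0.17
[-0.001, 0.006, -0.002] 0.17
[-0.001, 0.006, -0.002] 0.17
```

Call:
send_rows(
  hand=[0.05,0.05,0.05,0.05,0.05],
  xyz=[
    [-0.003,0.012,0.02],
    [0,0.011,0.02],
    [0,0,0.02],
    [0,0,0.01],
    [0,0,0],
  ],
  twist=[0.6,0,0,0,0],
)

```text
t: 4.95
tcp_pos: [0.5043, -0.1832, 0.0391]
tool_rot: [0.125, 0.992, -0.004, -0.007]
force: [-0.0, 0.0, 0.1]
grip_width: 0.542
```

```bash
python3 -c "
from v import *
plan([.509,-.176,.006],166.6,4);grab('w3')"
```

```text
t 4.95 tcp [ 0.5043 -0.1832  0.0391] yaw 165.65 tilt [-0.0141 -0.0071 -0.9999] F [-0.   0.   0.1] w 49.7mm q7 1.03
shift tool [-0.0031  0.0084  0.033 ] twist -0.95
[-0.001, 0.002, 0.008] -0.24
[-0.001, 0.002, 0.008] -0.24
[-0.001, 0.002, 0.008] -0.24
[-0.001, 0.002, 0.008] -0.24
```

View pics/w3.png

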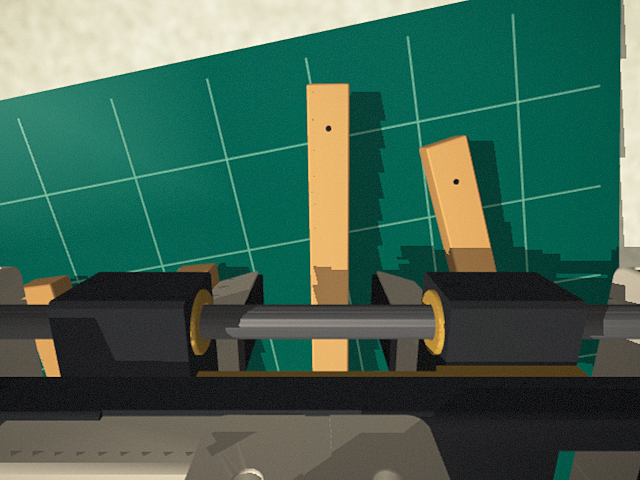

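```bash
python3 -c "
from v import *
s,a=load('w3');C=cam('wrist',s)
P=cast(C,[[328.3,128.3],[329.8,200],[306.5,84.5],[349.5,84.5]],.018);print(P.round(4))
d=np.array([np.cos(np.radians(-13.4)),np.sin(np.radians(-13.4))]);print('centre',P[0,:2]+.0777*d, 'end', (P[2]+P[3])[:2]/2+.0975*d)"
```

```text
[[ 0.4339 -0.1581  0.018 ]
 [ 0.4672 -0.1655  0.018 ]
 [ 0.4127 -0.1632  0.018 ]
 [ 0.4176 -0.144   0.018 ]]
centre [ 0.50953122 -0.17608821] end [ 0.50999278 -0.17618317]
```

Call:
send_rows(
  hand=[0.05,0.05,0.05,0.05],
  xyz=[
    [-0.003,0.008,0.008],
    [0,0.002,0.01],
    [0,0,0.008],
    [0,0,0.003],
  ],
  twist=[-0.9,0,0,0],
)

```text
t: 5.4
tcp_pos: [0.5121, -0.1744, 0.0111]
tool_rot: [0.117, 0.993, -0.005, -0.004]
force: [0.5, -0.2, -0.2]
grip_width: 0.542
```

```bash
python3 -c "
from v import *
plan([.5095,-.176,.006],166.6)"
```

```text
t 5.40 tcp [ 0.5121 -0.1744  0.0111] yaw 166.56 tilt [-0.0089 -0.0089 -0.9999] F [ 0.5 -0.2 -0.2] w 49.8mm q7 0.99
shift tool [ 0.0021 -0.0021  0.0052] twist -0.04
```

Call:
send_rows(
  hand=[0.05,0.05],
  xyz=[
    [0.002,-0.002,0.004],
    [0,0,0.001],
  ],
  twist=[0,0],
)

```text
t: 5.6
tcp_pos: [0.5091, -0.1759, 0.0053]
tool_rot: [0.117, 0.993, -0.005, -0.004]
force: [0.1, -0.8, -0.5]
grip_width: 0.543
```

```bash
python3 -c "
from v import *
plan([.5095,-.176,.006],166.6)"
```

```text
t 5.60 tcp [ 0.5091 -0.1759  0.0053] yaw 166.57 tilt [-0.0098 -0.0088 -0.9999] F [ 0.1 -0.8 -0.5] w 49.8mm q7 0.99
shift tool [-0.0004  0.     -0.0007] twist -0.03
```

Call:
send_rows(
  hand=[0.01,0.01,0.01,0.01,0.01,0.01],
  xyz=[
    [0,0,0],
    [0,0,0],
    [0,0,0],
    [0,0,0],
    [0,0,0],
    [0,0,0],
  ],
  twist=[0,0,0,0,0,0],
  squeeze=20,
)

```text
t: 6.2
tcp_pos: [0.5093, -0.1764, 0.0058]
tool_rot: [0.117, 0.993, -0.005, -0.004]
force: [0.1, 0.5, -0.7]
grip_width: 0.217
```

```bash
python3 -c "
from v import *
plan([.5095,-.176,.006],166.6)"
```

```text
t 6.20 tcp [ 0.5093 -0.1764  0.0058] yaw 166.52 tilt [-0.009  -0.0092 -0.9999] F [ 0.1  0.5 -0.7] w 19.9mm q7 0.99
shift tool [-0.      0.0005 -0.0002] twist -0.08
```

Call:
send_rows(
  hand=[0.01,0.01,0.01,0.01],
  xyz=[
    [0,0,-0.01],
    [0,0,-0.025],
    [0,0,-0.03],
    [0,0,-0.015],
  ],
  twist=[0,0,0,0],
)

```text
t: 6.6
tcp_pos: [0.5085, -0.1748, 0.0881]
tool_rot: [0.117, 0.993, -0.004, -0.006]
force: [1.1, -0.1, -0.7]
grip_width: 0.216
```

```bash
python3 -c "
from v import *
plan([.465,.155,.09],122.5,11)"
```

```text
t 6.60 tcp [ 0.5085 -0.1748  0.0881] yaw 166.59 tilt [-0.0135 -0.0072 -0.9999] F [ 1.1 -0.1 -0.7] w 19.9mm q7 1.09
shift tool [ 0.1188  0.3107 -0.0037] twist 44.09
[0.011, 0.028, -0.0] 4.01
[0.013, 0.027, -0.0] 4.01
[0.015, 0.026, -0.0] 4.01
[0.016, 0.025, -0.0] 4.01
[0.018, 0.024, -0.0] 4.01
[0.02, 0.023, -0.0] 4.01
[0.021, 0.021, -0.0] 4.01
[0.023, 0.02, -0.0] 4.01
[0.024, 0.018, -0.0] 4.01
[0.025, 0.016, -0.0] 4.01
[0.026, 0.015, -0.0] 4.01
```

Call:
send_rows(
  hand=[0.01,0.01,0.01,0.01,0.01,0.01,0.01,0.01,0.01,0.01,0.01,0.01],
  xyz=[
    [0.011,0.028,0],
    [0.013,0.027,0],
    [0.015,0.026,0],
    [0.016,0.025,0],
    [0.018,0.024,0],
    [0.02,0.023,0],
    [0.021,0.021,0],
    [0.023,0.02,0],
    [0.024,0.018,0],
    [0.025,0.016,0],
    [0.026,0.015,0],
    [0,0,0],
  ],
  twist=[4,4,4,4,4,4,4,4,4,4,4,0],
)

```text
t: 7.8
tcp_pos: [0.471, 0.1663, 0.0978]
tool_rot: [0.495, 0.869, -0.002, 0.002]
force: [-0.8, -0.1, 0.4]
grip_width: 0.215
```

```bash
python3 -c "
from v import *
plan([.4651,.1696,.05],121.88,3);grab('w4')"
```

```text
t 7.80 tcp [0.471  0.1663 0.0978] yaw 120.61 tilt [ 5.0e-04 -5.7e-03 -1.0e+00] F [-0.8 -0.1  0.4] w 19.8mm q7 -0.27
shift tool [ 0.006  -0.0033  0.0478] twist -1.27
[0.002, -0.001, 0.016] -0.42
[0.002, -0.001, 0.016] -0.42
[0.002, -0.001, 0.016] -0.42
```

View pics/w4.png

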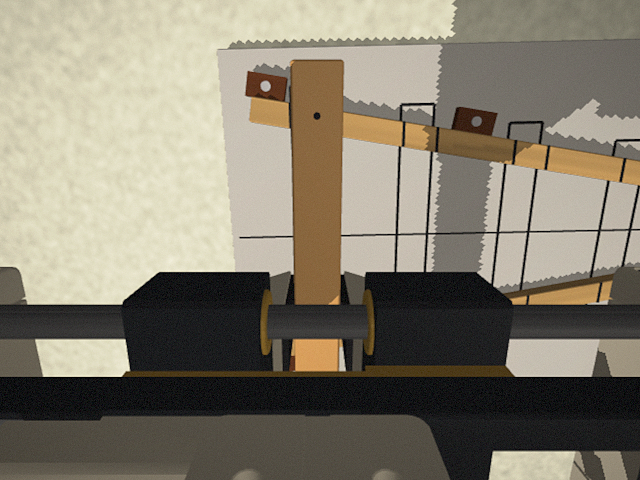

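```bash
python3 -c "
from v import *
s,a=load('w4');C=cam('wrist',s)
P=cast(C,[[317,116.2],[293,61],[342.5,61]],s['tcp_pos'][2]+.0122)
M=R.from_quat(s['tool_rot']).as_matrix();print(((P-s['tcp_pos'])@M).round(4),'expect hole .0777 end .0975')"
```

```text
[[ 0.0785  0.0013 -0.0126]
 [ 0.0977 -0.0075 -0.0127]
 [ 0.0977  0.0106 -0.0127]] expect hole .0777 end .0975
```

Call:
send_rows(
  hand=[0.01,0.01,0.01,0.01],
  xyz=[
    [0.003,-0.002,0.013],
    [0.003,-0.001,0.016],
    [0,0,0.016],
    [0,0,0],
  ],
  twist=[-0.6,-0.6,0,0],
)

```text
t: 8.25
tcp_pos: [0.4652, 0.1631, 0.0501]
tool_rot: [0.486, 0.874, -0.004, 0.002]
force: [-0.5, -0.5, -0.4]
grip_width: 0.213
```

```bash
python3 -c "
from v import *
plan([.4651,.1696,.0218],121.88,3)"
```

```text
t 8.25 tcp [0.4652 0.1631 0.0501] yaw 121.91 tilt [ 2.0e-04 -9.4e-03 -1.0e+00] F [-0.5 -0.5 -0.4] w 19.6mm q7 -0.31
shift tool [0.0058 0.0035 0.0283] twist 0.03
[0.002, 0.001, 0.009] 0.01
[0.002, 0.001, 0.009] 0.01
[0.002, 0.001, 0.009] 0.01
```

Call:
send_rows(
  hand=[0.01,0.01,0.01],
  xyz=[
    [0.005,0.002,0.006],
    [0,0,0.006],
    [0,0,0.002],
  ],
  twist=[0,0,0],
)

```text
t: 8.55
tcp_pos: [0.4643, 0.1668, 0.0354]
tool_rot: [0.486, 0.874, -0.004, 0.002]
force: [0.3, -0.3, -0.1]
grip_width: 0.215
```

```bash
python3 -c "
from v import *
plan([.4642,.1686,.0218],121.88);grab('w5')"
```

```text
t 8.55 tcp [0.4643 0.1668 0.0354] yaw 121.81 tilt [-1.0e-04 -9.9e-03 -1.0e+00] F [ 0.3 -0.3 -0.1] w 19.8mm q7 -0.34
shift tool [0.0017 0.0009 0.0135] twist -0.07
```

View pics/w5.png

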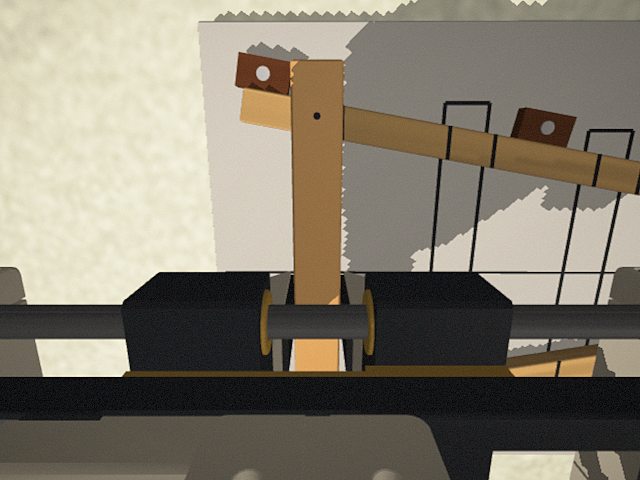

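Call:
send_rows(
  hand=[0.01,0.01,0.01,0.01],
  xyz=[
    [0.001,0.001,0.005],
    [0.001,0,0.004],
    [0,0,0.002],
    [0,0,0],
  ],
  twist=[0,0,0,0],
)

```text
t: 9.0
tcp_pos: [0.4647, 0.1695, 0.024]
tool_rot: [0.486, 0.874, -0.004, 0.003]
force: [-0.3, 0.3, -0.1]
grip_width: 0.215
```

```bash
python3 -c "
from v import *
plan([.4642,.1686,.0218],121.88)"
```

```text
t 9.00 tcp [0.4647 0.1695 0.024 ] yaw 121.82 tilt [ 0.0011 -0.0093 -1.    ] F [-0.3  0.3 -0.1] w 19.8mm q7 -0.36
shift tool [-0.0005 -0.0009  0.0022] twist -0.06
```

Call:
send_rows(
  hand=[0.01,0.01],
  xyz=[
    [-0.0005,-0.0009,0.0016],
    [0,0,0.0005],
  ],
  twist=[0,0],
)

```text
t: 9.2
tcp_pos: [0.4645, 0.1689, 0.022]
tool_rot: [0.486, 0.874, -0.003, 0.003]
force: [-0.5, -0.6, 2.2]
grip_width: 0.216
```

```bash
python3 -c "
from v import *
plan([.4642,.1686,.0218],121.88)"
```

```text
t 9.20 tcp [0.4645 0.1689 0.022 ] yaw 121.83 tilt [ 0.0019 -0.0089 -1.    ] F [-0.5 -0.6  2.2] w 19.8mm q7 -0.37
shift tool [-0.0001 -0.0004  0.0002] twist -0.05
```

Call:
send_rows(
  hand=[0.022,0.024,0.03,0.036,0.036,0.036,0.036,0.036,0.036,0.036,0.036,0.036],
  xyz=[
    [0,0,0],
    [0,0,0],
    [0,0,0],
    [0,0,0],
    [0,0,-0.01],
    [0,0,-0.03],
    [0,0,-0.04],
    [-0.02,0.02,-0.04],
    [-0.02,0.02,-0.04],
    [-0.02,0.02,-0.04],
    [-0.02,0.02,-0.03],
    [0,0,0],
  ],
  twist=[0,0,0,0,0,0,0,0,0,0,0,0],
)

```text
t: 10.4
tcp_pos: [0.5742, 0.145, 0.2657]
tool_rot: [0.484, 0.875, -0.004, 0.002]
force: [0.9, -0.6, -0.8]
grip_width: 0.388
```

```bash
python3 -c "
from v import *
plan([.594,.157,.3],121.88);grab('w6')"
```

```text
t 10.40 tcp [0.5742 0.145  0.2657] yaw 122.14 tilt [-2.0e-04 -7.9e-03 -1.0e+00] F [ 0.9 -0.6 -0.8] w 35.6mm q7 -0.02
shift tool [-0.0006  0.0231 -0.0344] twist 0.26
```

View pics/w6.png

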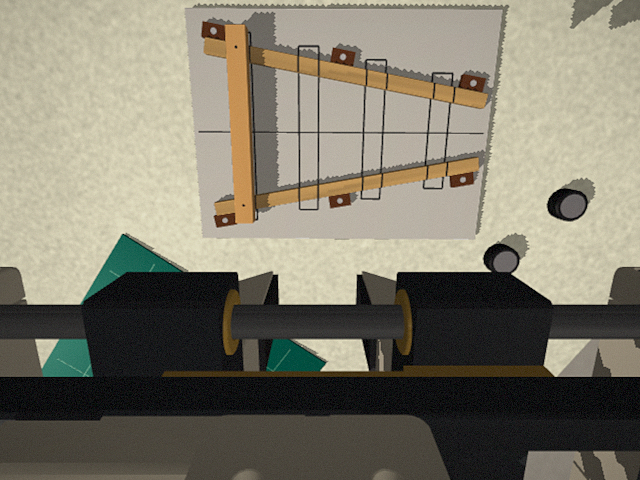

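```bash
cat > chk.py <<'E'
from v import *
M0={4:np.array([.4651,.1696]),3:np.array([.5245,.2066]),2:np.array([.5841,.2436]),1:np.array([.6438,.2807])}
LEN={4:.195,3:.170,2:.145,1:.120}; GAP={4:.155,3:.130,2:.105,1:.080}
th=np.radians(31.88); Y=-np.array([np.cos(th),np.sin(th)]); X=np.array([-np.sin(th),np.cos(th)])
def chk(name,placed):
    s,a=load(name); C=cam('wrist',s); g=cv2.cvtColor(a,cv2.COLOR_BGR2GRAY)
    bh=cv2.morphologyEx(g,cv2.MORPH_BLACKHAT,np.ones((7,7)))
    def peak(c,d,z,half=.005):   # subpixel dark line position along d about world pt c
        t=np.linspace(-half,half,41); p=proj(C,np.c_[c+t[:,None]*d,np.full(41,z)]).astype(np.float32)
        v=cv2.remap(bh,p[:,0],p[:,1],cv2.INTER_LINEAR).ravel().astype(float); v[v<20]=0
        return (v*t).sum()/v.sum() if v.max()>30 else np.nan
    # centreline offset & marks offset relative to M0
    offs={}
    for k,m in M0.items():
        if k in placed: continue
        dy=[];dx=[]
        for u in np.linspace(-GAP[k]/2+.014,GAP[k]/2-.014,25):
            for e in (-.0105,.0105):
                if abs(u)>.004: dy.append(peak(m+u*X+e*Y,Y,.009))
        for e in (-LEN[k]/2,LEN[k]/2):
            q=[peak(m+e*X+v*Y,X,.009) for v in (-.005,0,.005)]; dx.append(np.nanmedian(q))
        offs[k]=(np.nanmedian(dx),np.nanmedian(dy)); print('mark',k,'shift mm x %.1f y %.1f'%(offs[k][0]*1e3,offs[k][1]*1e3),np.round(np.array(dx)*1e3,1))
    o=[]
    for v in np.linspace(-.03,.03,13): o.append(peak((M0[2]+M0[3])/2+v*Y*.7,X,.009))
    print('centreline shift x %.1f'%(np.nanmedian(o)*1e3))
    hsv=cv2.cvtColor(a,cv2.COLOR_BGR2HSV)
    for k in placed:
        H=[]
        for e in (-1,1):
            c=M0[k]+e*(LEN[k]-.040)/2*X
            p=proj(C,[[*c,.034]])[0]; x0,y0=np.round(p).astype(int); r=7
            w=bh[y0-r:y0+r+1,x0-r:x0+r+1].astype(float); 
            g2=w.copy(); g2[g2<25]=0
            iy,ix=np.unravel_index(g2.argmax(),g2.shape); yy,xx=np.indices(g2.shape); g2*=(abs(yy-iy)<=2)&(abs(xx-ix)<=2)
            H.append([x0-r+(g2*xx).sum()/g2.sum(),y0-r+(g2*yy).sum()/g2.sum()])
        Q=cast(C,H,.034)[:,:2]; d=Q[1]-Q[0]; e=Q.mean(0)-M0[k]
        print('rung',k,'px',np.round(H,1).tolist(),'sep %.1f'%(np.linalg.norm(d)*1e3),'err vs mark mm x %.1f y %.1f'%(e@X*1e3,e@Y*1e3),'ang err %.2f'%(np.degrees(np.arctan2(d[1],d[0]))-121.88))
E
python3 -c "
from chk import *
chk('w2',[]);chk('w6',[4])"
```

```text
mark 4 shift mm x -0.3 y 0.1 [-0.1 -0.5]
mark 3 shift mm x -0.3 y -0.0 [-0.1 -0.5]
mark 2 shift mm x -0.4 y 0.0 [-0.2 -0.6]
mark 1 shift mm x -0.2 y 0.2 [ 0.  -0.4]
centreline shift x 0.0
mark 3 shift mm x -0.5 y -0.2 [-0.3 -0.6]
mark 2 shift mm x -0.4 y -0.1 [ 0.1 -0.9]
mark 1 shift mm x -0.3 y 0.1 [-0.  -0.5]
centreline shift x -0.0
rung 4 px [[243.1, 205.0], [235.5, 46.5]] sep 155.1 err vs mark mm x 1.0 y -0.4 ang err 0.06
```

```bash
python3 -c "
from h import *
plan([.539,-.083,.105],181,8)"
```

```text
t 10.45 tcp [0.5718 0.1457 0.2639] yaw 122.23 tilt [-0.0032 -0.0084 -1.    ] F [-0.5  0.3 -0.1] w 35.9mm q7 -0.02
shift tool [-0.175  -0.1486  0.1609] twist -58.77
[-0.022, -0.019, 0.02] -7.35
[-0.019, -0.021, 0.02] -7.35
[-0.016, -0.024, 0.02] -7.35
[-0.013, -0.025, 0.02] -7.35
[-0.01, -0.027, 0.02] -7.35
[-0.006, -0.028, 0.02] -7.35
[-0.003, -0.029, 0.02] -7.35
[0.001, -0.029, 0.02] -7.35
```

Call:
send_rows(
  hand=[0.05,0.05,0.05,0.05,0.05,0.05,0.05,0.05,0.05],
  xyz=[
    [-0.022,-0.019,0.02],
    [-0.019,-0.021,0.02],
    [-0.016,-0.024,0.02],
    [-0.013,-0.025,0.02],
    [-0.01,-0.027,0.02],
    [-0.006,-0.028,0.02],
    [-0.003,-0.029,0.02],
    [0.001,-0.029,0.018],
    [0,0,0],
  ],
  twist=[-7.35,-7.35,-7.35,-7.35,-7.35,-7.35,-7.35,-7.35,0],
)

```text
t: 11.35
tcp_pos: [0.5255, -0.0835, 0.0973]
tool_rot: [-0.038, 0.999, -0.002, -0.009]
force: [-0.9, -0.2, -0.8]
grip_width: 0.54
```

```bash
python3 -c "
from h import *
plan([.538,-.099,.04],183.8,3)"
```

```text
t 11.35 tcp [ 0.5255 -0.0835  0.0973] yaw -175.62 tilt [-0.0173 -0.0038 -0.9998] F [-0.9 -0.2 -0.8] w 49.5mm q7 1.22
shift tool [-0.0123 -0.0163  0.0571] twist 0.58
[-0.004, -0.005, 0.019] 0.19
[-0.004, -0.005, 0.019] 0.19
[-0.004, -0.005, 0.019] 0.19
```

Call:
send_rows(
  hand=[0.05,0.05,0.05,0.05],
  xyz=[
    [-0.006,-0.008,0.017],
    [-0.005,-0.006,0.018],
    [0,0,0.016],
    [0,0,0],
  ],
  twist=[0.5,0,0,0],
)

```text
t: 11.75
tcp_pos: [0.5322, -0.0948, 0.0424]
tool_rot: [-0.034, 0.999, -0.0, -0.011]
force: [-0.3, 0.0, 0.5]
grip_width: 0.543
```

```bash
python3 -c "
from v import *
plan([.538,-.099,.006],183.8);grab('w7')"
```

```text
t 11.75 tcp [ 0.5322 -0.0948  0.0424] yaw -176.13 tilt [-0.0229 -0.0014 -0.9997] F [-0.3  0.   0.5] w 49.8mm q7 1.18
shift tool [-0.0063 -0.0046  0.0363] twist 0.07
```

View pics/w7.png

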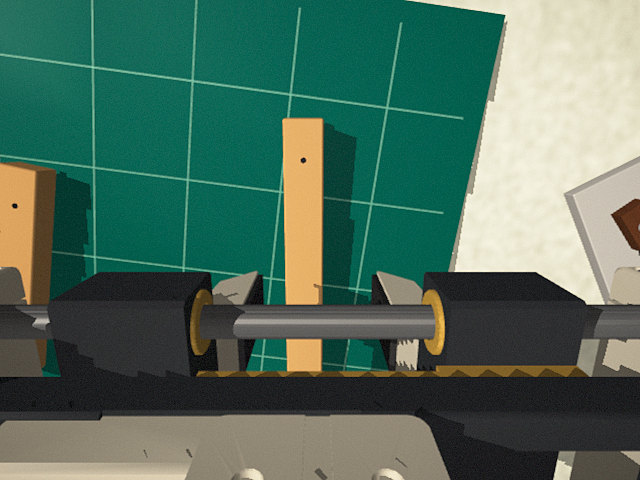

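Call:
send_rows(
  hand=[0.05,0.05,0.05,0.05],
  xyz=[
    [-0.005,-0.005,0.01],
    [-0.001,0,0.012],
    [0,0,0.008],
    [0,0,0],
  ],
  twist=[0,0,0,0],
)

```text
t: 12.2
tcp_pos: [0.5402, -0.0979, 0.0125]
tool_rot: [-0.035, 0.999, -0.0, -0.01]
force: [-0.2, -0.5, -0.7]
grip_width: 0.54
```

```bash
python3 -c "
from v import *
plan([.538,-.099,.006],183.8)
s,a=load('w7');C=cam('wrist',s);P=cast(C,[[303.3,160]],.018)[0];print('centre',P[:2]+.065*np.array([np.cos(.0667),np.sin(.0667)]))"
```

```text
t 12.20 tcp [ 0.5402 -0.0979  0.0125] yaw -176.00 tilt [-0.0191 -0.0012 -0.9998] F [-0.2 -0.5 -0.7] w 49.6mm q7 1.15
shift tool [ 0.0021 -0.0009  0.0066] twist 0.20
centre [ 0.53819679 -0.09958667]
```

Call:
send_rows(
  hand=[0.05,0.05,0.01,0.01,0.01,0.01,0.01],
  xyz=[
    [0.002,-0.001,0.004],
    [0,0,0.0015],
    [0,0,0],
    [0,0,0],
    [0,0,0],
    [0,0,0],
    [0,0,0],
  ],
  twist=[0,0,0,0,0,0,0],
)

```text
t: 12.9
tcp_pos: [0.5385, -0.099, 0.0076]
tool_rot: [-0.035, 0.999, -0.0, -0.009]
force: [0.7, 0.4, -0.2]
grip_width: 0.214
```

```bash
python3 -c "
from v import *
plan([.538,-.099,.006],183.8)"
```

```text
t 12.90 tcp [ 0.5385 -0.099   0.0076] yaw -175.99 tilt [-0.0178 -0.0014 -0.9998] F [ 0.7  0.4 -0.2] w 19.7mm q7 1.14
shift tool [ 0.0004 -0.      0.0016] twist 0.21
```

Call:
send_rows(
  hand=[0.01,0.01,0.01,0.01],
  xyz=[
    [0,0,-0.01],
    [0,0,-0.025],
    [0,0,-0.03],
    [0,0,-0.015],
  ],
  twist=[0,0,0,0],
)

```text
t: 13.3
tcp_pos: [0.5382, -0.0983, 0.0899]
tool_rot: [-0.036, 0.999, 0.0, -0.011]
force: [0.8, 0.5, 0.3]
grip_width: 0.213
```

```bash
python3 -c "
from v import *
plan([.524,.193,.09],123.5,11)"
```

```text
t 13.30 tcp [ 0.5382 -0.0983  0.0899] yaw -175.92 tilt [-2.240e-02 -1.000e-04 -9.997e-01] F [0.8 0.5 0.3] w 19.6mm q7 1.24
shift tool [-6.500e-03  2.915e-01  2.000e-04] twist 60.58
[-0.001, 0.027, 0.0] 5.51
[0.002, 0.026, 0.0] 5.51
[0.004, 0.026, 0.0] 5.51
[0.007, 0.026, 0.0] 5.51
[0.009, 0.025, 0.0] 5.51
[0.012, 0.024, 0.0] 5.51
[0.014, 0.023, 0.0] 5.51
[0.016, 0.021, 0.0] 5.51
[0.018, 0.019, 0.0] 5.51
[0.02, 0.018, 0.0] 5.51
[0.021, 0.016, 0.0] 5.51
```

Call:
send_rows(
  hand=[0.01,0.01,0.01,0.01,0.01,0.01,0.01,0.01,0.01,0.01,0.01,0.01],
  xyz=[
    [-0.001,0.027,0],
    [0.002,0.026,0],
    [0.004,0.026,0],
    [0.007,0.026,0],
    [0.009,0.025,0],
    [0.012,0.024,0],
    [0.014,0.023,0],
    [0.016,0.021,0],
    [0.018,0.019,0],
    [0.02,0.018,0],
    [0.021,0.016,0],
    [0,0,0],
  ],
  twist=[5.5,5.5,5.5,5.5,5.5,5.5,5.5,5.5,5.5,5.5,5.5,0],
)

```text
t: 14.5
tcp_pos: [0.5332, 0.2071, 0.1026]
tool_rot: [0.493, 0.87, -0.001, -0.006]
force: [-0.5, -0.6, -0.0]
grip_width: 0.213
```

```bash
python3 -c "
from v import *
plan([.5239,.2048,.045],121.88,3)"
```

```text
t 14.50 tcp [0.5332 0.2071 0.1026] yaw 120.93 tilt [-0.0111  0.0043 -0.9999] F [-0.5 -0.6 -0. ] w 19.6mm q7 -0.22
shift tool [ 0.0023 -0.0087  0.0577] twist -0.95
[0.001, -0.003, 0.019] -0.32
[0.001, -0.003, 0.019] -0.32
[0.001, -0.003, 0.019] -0.32
```

Call:
send_rows(
  hand=[0.01,0.01,0.01,0.01],
  xyz=[
    [0.002,-0.004,0.017],
    [0.001,-0.004,0.018],
    [0,0,0.017],
    [0,0,0],
  ],
  twist=[-0.6,-0.3,0,0],
)

```text
t: 14.9
tcp_pos: [0.5245, 0.2071, 0.0525]
tool_rot: [0.483, 0.876, 0.001, -0.005]
force: [-0.9, 0.2, -0.9]
grip_width: 0.216
```

```bash
python3 -c "
from v import *
plan([.5239,.2048,.0236],121.88,3)"
```

```text
t 14.90 tcp [0.5245 0.2071 0.0525] yaw 122.21 tilt [-0.0081  0.0061 -0.9999] F [-0.9  0.2 -0.9] w 19.9mm q7 -0.25
shift tool [-0.0019 -0.0016  0.0289] twist 0.33
[-0.001, -0.001, 0.01] 0.11
[-0.001, -0.001, 0.01] 0.11
[-0.001, -0.001, 0.01] 0.11
```

Call:
send_rows(
  hand=[0.01,0.01,0.01,0.01,0.01],
  xyz=[
    [-0.001,-0.001,0.009],
    [-0.001,-0.001,0.009],
    [0,0,0.005],
    [0,0,0.002],
    [0,0,0],
  ],
  twist=[0.3,0,0,0,0],
)

```text
t: 15.4
tcp_pos: [0.5251, 0.2036, 0.0281]
tool_rot: [0.486, 0.874, 0.002, -0.004]
force: [-0.0, 0.9, -0.7]
grip_width: 0.214
```

```bash
python3 -c "
from v import *
plan([.5239,.2048,.0236],121.88)"
```

```text
t 15.40 tcp [0.5251 0.2036 0.0281] yaw 121.86 tilt [-0.0058  0.0069 -1.    ] F [-0.   0.9 -0.7] w 19.7mm q7 -0.27
shift tool [ 0.0016 -0.0004  0.0045] twist -0.02
```

Call:
send_rows(
  hand=[0.01,0.01,0.01],
  xyz=[
    [0.0016,-0.0004,0.0025],
    [0,0,0.0015],
    [0,0,0],
  ],
  twist=[0,0,0],
)

```text
t: 15.7
tcp_pos: [0.5242, 0.2053, 0.0244]
tool_rot: [0.486, 0.874, 0.002, -0.004]
force: [-0.0, -0.8, -0.8]
grip_width: 0.216
```

```bash
python3 -c "
from v import *
plan([.5239,.2048,.0236],121.88)"
```

```text
t 15.70 tcp [0.5242 0.2053 0.0244] yaw 121.87 tilt [-0.0048  0.0074 -1.    ] F [-0.  -0.8 -0.8] w 19.8mm q7 -0.28
shift tool [-0.0002 -0.0005  0.0008] twist -0.01
```

Call:
send_rows(
  hand=[0.01,0.01],
  xyz=[
    [-0.0002,-0.0004,0.0006],
    [0,0,0.0004],
  ],
  twist=[0,0],
)

```text
t: 15.9
tcp_pos: [0.5242, 0.2052, 0.0236]
tool_rot: [0.486, 0.874, 0.002, -0.004]
force: [0.2, -0.6, 2.1]
grip_width: 0.214
```

```bash
python3 -c "
from v import *
plan([.5239,.2048,.0236],121.88)"
```

```text
t 15.90 tcp [0.5242 0.2052 0.0236] yaw 121.88 tilt [-0.0043  0.0077 -1.    ] F [ 0.2 -0.6  2.1] w 19.6mm q7 -0.28
shift tool [-0.0002 -0.0004  0.    ] twist -0.00
```

Call:
send_rows(
  hand=[0.022,0.024,0.03,0.036,0.036,0.036,0.036,0.036,0.036,0.036,0.036],
  xyz=[
    [0,0,0],
    [0,0,0],
    [0,0,0],
    [0,0,0],
    [0,0,-0.01],
    [0,0,-0.03],
    [0,0,-0.04],
    [-0.02,0,-0.04],
    [-0.025,0,-0.04],
    [-0.025,0,-0.04],
    [0,0,-0.02],
  ],
  twist=[0,0,0,0,0,0,0,0,0,0,0],
)

```text
t: 17.0
tcp_pos: [0.5605, 0.1426, 0.2526]
tool_rot: [0.483, 0.875, 0.001, -0.006]
force: [0.3, -0.2, 0.1]
grip_width: 0.395
```

```bash
python3 -c "
from chk import *
plan([.544,-.240,.105],169,11);grab('w8');chk('w8',[4,3])"
```

```text
t 17.00 tcp [0.5605 0.1426 0.2526] yaw 122.18 tilt [-0.0098  0.0068 -0.9999] F [ 0.3 -0.2  0.1] w 36.2mm q7 0.02
shift tool [-0.3166 -0.217   0.1451] twist -46.82
[-0.029, -0.02, 0.013] -4.26
[-0.027, -0.022, 0.013] -4.26
[-0.026, -0.024, 0.013] -4.26
[-0.024, -0.026, 0.013] -4.26
[-0.022, -0.027, 0.013] -4.26
[-0.02, -0.029, 0.013] -4.26
[-0.017, -0.03, 0.013] -4.26
[-0.015, -0.031, 0.013] -4.26
[-0.013, -0.032, 0.013] -4.26
[-0.01, -0.033, 0.013] -4.26
[-0.008, -0.034, 0.013] -4.26
mark 2 shift mm x -0.3 y -0.1 [-0.2 -0.4]
mark 1 shift mm x 0.0 y 0.1 [-0.1  0.1]
centreline shift x -0.0
rung 4 px [[253.3, 215.8], [247.3, 54.2]] sep 155.3 err vs mark mm x 1.0 y -0.3 ang err 0.04
rung 3 px [[320.1, 204.2], [321.0, 68.7]] sep 130.2 err vs mark mm x 1.2 y -0.3 ang err 0.11
```

View pics/w8.png

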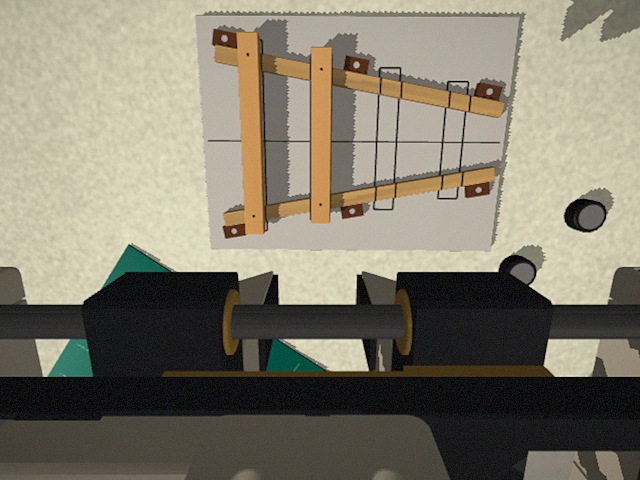

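```bash
python3 -c "
from h import *
plan([.55,-.318,.115],172,12)"
```

```text
t 17.05 tcp [0.5606 0.1449 0.2552] yaw 122.28 tilt [-0.0069  0.0089 -0.9999] F [0.4 0.8 2.8] w 35.6mm q7 0.02
shift tool [-0.3873 -0.2561  0.1362] twist -49.72
[-0.032, -0.021, 0.011] -4.14
[-0.031, -0.024, 0.011] -4.14
[-0.029, -0.026, 0.011] -4.14
[-0.027, -0.028, 0.011] -4.14
[-0.025, -0.03, 0.011] -4.14
[-0.023, -0.031, 0.011] -4.14
[-0.02, -0.033, 0.011] -4.14
[-0.018, -0.034, 0.011] -4.14
[-0.015, -0.036, 0.011] -4.14
[-0.013, -0.037, 0.011] -4.14
[-0.01, -0.037, 0.011] -4.14
[-0.007, -0.038, 0.011] -4.14
```

Call:
send_rows(
  hand=[0.05,0.05,0.05,0.05,0.05,0.05,0.05,0.05,0.05,0.05,0.05,0.05],
  xyz=[
    [-0.032,-0.021,0.011],
    [-0.031,-0.024,0.011],
    [-0.029,-0.026,0.011],
    [-0.027,-0.028,0.011],
    [-0.025,-0.03,0.011],
    [-0.023,-0.031,0.011],
    [-0.02,-0.033,0.011],
    [-0.018,-0.034,0.011],
    [-0.015,-0.036,0.011],
    [-0.013,-0.037,0.011],
    [-0.01,-0.037,0.011],
    [-0.007,-0.038,0.009],
  ],
  twist=[-4.14,-4.14,-4.14,-4.14,-4.14,-4.14,-4.14,-4.14,-4.14,-4.14,-4.14,-4.14],
)

```text
t: 18.25
tcp_pos: [0.5613, -0.3227, 0.1259]
tool_rot: [0.044, 0.999, 0.008, 0.003]
force: [0.9, -0.3, 1.0]
grip_width: 0.544
```

```bash
python3 -c "
from h import *
plan([.5445,-.337,.045],173.4,4)"
```

```text
t 18.25 tcp [ 0.5613 -0.3227  0.1259] yaw 174.97 tilt [ 0.0071  0.0153 -0.9999] F [ 0.9 -0.3  1. ] w 50.0mm q7 1.58
shift tool [ 0.016  -0.017   0.0805] twist 1.57
[0.004, -0.004, 0.02] 0.39
[0.004, -0.004, 0.02] 0.39
[0.004, -0.004, 0.02] 0.39
[0.004, -0.004, 0.02] 0.39
```

Call:
send_rows(
  hand=[0.05,0.05,0.05,0.05,0.05],
  xyz=[
    [0.008,0,0.018],
    [0.006,0,0.02],
    [0,0,0.02],
    [0,0,0.018],
    [0,0,0],
  ],
  twist=[1,0.5,0,0,0],
)

```text
t: 18.75
tcp_pos: [0.5442, -0.3294, 0.0469]
tool_rot: [0.062, 0.998, 0.007, 0.002]
force: [-0.3, -0.4, 0.2]
grip_width: 0.545
```

```bash
python3 -c "
from v import *
plan([.5445,-.337,.006],173.4,4);grab('w9')"
```

```text
t 18.75 tcp [ 0.5442 -0.3294  0.0469] yaw 172.91 tilt [ 0.0056  0.0136 -0.9999] F [-0.3 -0.4  0.2] w 50.0mm q7 1.52
shift tool [-0.001  -0.0081  0.0408] twist -0.49
[-0.0, -0.002, 0.01] -0.12
[-0.0, -0.002, 0.01] -0.12
[-0.0, -0.002, 0.01] -0.12
[-0.0, -0.002, 0.01] -0.12
```

View pics/w9.png

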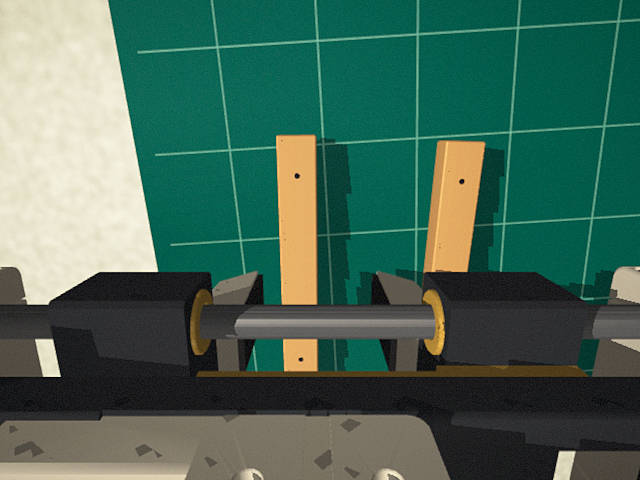

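```bash
python3 -c "
from v import *
s,a=load('w9');C=cam('wrist',s);P=cast(C,[[296.8,176],[300.8,359.3],[461.5,181.5]],.018)[:,:2];print(P,P[:2].mean(0),np.linalg.norm(P[0]-P[1]))"
```

```text
[[ 0.49273383 -0.33115779]
 [ 0.59727389 -0.34322556]
 [ 0.50592435 -0.24799162]] [ 0.54500386 -0.33719168] 0.10523428240655013
```

Call:
send_rows(
  hand=[0.05,0.05,0.05,0.05],
  xyz=[
    [-0.001,-0.007,0.01],
    [0,-0.001,0.012],
    [0,0,0.012],
    [0,0,0.001],
  ],
  twist=[-0.5,0,0,0],
)

```text
t: 19.2
tcp_pos: [0.5476, -0.3385, 0.0139]
tool_rot: [0.057, 0.998, 0.006, 0.005]
force: [-1.4, 0.3, -0.6]
grip_width: 0.546
```

```bash
python3 -c "
from v import *
plan([.5445,-.337,.006],173.4)"
```

```text
t 19.20 tcp [ 0.5476 -0.3385  0.0139] yaw 173.48 tilt [ 0.0116  0.0108 -0.9999] F [-1.4  0.3 -0.6] w 50.2mm q7 1.51
shift tool [0.0034 0.001  0.0079] twist 0.08
```

Call:
send_rows(
  hand=[0.05,0.05,0.05,0.01,0.01,0.01,0.01,0.01],
  xyz=[
    [0.003,0.001,0.005],
    [0,0,0.0025],
    [0,0,0],
    [0,0,0],
    [0,0,0],
    [0,0,0],
    [0,0,0],
    [0,0,0],
  ],
  twist=[0,0,0,0,0,0,0,0],
)

```text
t: 20.0
tcp_pos: [0.5454, -0.3366, 0.0067]
tool_rot: [0.057, 0.998, 0.006, 0.006]
force: [-0.1, 0.8, -0.1]
grip_width: 0.212
```

```bash
python3 -c "
from v import *
plan([.5447,-.337,.006],173.4)"
```

```text
t 20.00 tcp [ 0.5454 -0.3366  0.0067] yaw 173.52 tilt [ 0.0128  0.0104 -0.9999] F [-0.1  0.8 -0.1] w 19.5mm q7 1.51
shift tool [ 0.0007 -0.0005  0.0007] twist 0.12
```

Call:
send_rows(
  hand=[0.01,0.01,0.01,0.01],
  xyz=[
    [0,0,-0.01],
    [0,0,-0.025],
    [0,0,-0.03],
    [0,0,-0.015],
  ],
  twist=[0,0,0,0],
)

```text
t: 20.4
tcp_pos: [0.5429, -0.3365, 0.0884]
tool_rot: [0.056, 0.998, 0.007, 0.004]
force: [1.2, 0.4, -0.4]
grip_width: 0.214
```

```bash
python3 -c "
from v import *
plan([.576,.228,.09],123.5,17)"
```

```text
t 20.40 tcp [ 0.5429 -0.3365  0.0884] yaw 173.56 tilt [ 0.0088  0.0131 -0.9999] F [ 1.2  0.4 -0.4] w 19.7mm q7 1.57
shift tool [0.0304 0.5646 0.0061] twist 50.06
[0.002, 0.033, 0.0] 2.94
[0.003, 0.033, 0.0] 2.94
[0.005, 0.033, 0.0] 2.94
[0.007, 0.033, 0.0] 2.94
[0.009, 0.032, 0.0] 2.94
[0.01, 0.032, 0.0] 2.94
[0.012, 0.031, 0.0] 2.94
[0.013, 0.03, 0.0] 2.94
[0.015, 0.03, 0.0] 2.94
[0.016, 0.029, 0.0] 2.94
[0.018, 0.028, 0.0] 2.94
[0.019, 0.027, 0.0] 2.94
[0.021, 0.026, 0.0] 2.94
[0.022, 0.025, 0.0] 2.94
[0.023, 0.024, 0.0] 2.94
[0.024, 0.023, 0.0] 2.94
[0.026, 0.021, 0.0] 2.94
```

Call:
send_rows(
  hand=[0.01,0.01,0.01,0.01,0.01,0.01,0.01,0.01,0.01,0.01,0.01,0.01],
  xyz=[
    [0.002,0.033,0],
    [0.003,0.033,0],
    [0.005,0.033,0],
    [0.007,0.033,0],
    [0.009,0.032,0],
    [0.01,0.032,0],
    [0.012,0.031,0],
    [0.013,0.03,0],
    [0.015,0.03,0],
    [0.016,0.029,0],
    [0.018,0.028,0],
    [0.019,0.027,0],
  ],
  twist=[2.9,2.9,2.9,2.9,2.9,2.9,2.9,2.9,2.9,2.9,2.9,2.9],
)

```text
t: 21.6
tcp_pos: [0.5736, 0.0673, 0.0987]
tool_rot: [0.369, 0.929, 0.006, 0.007]
force: [0.3, 0.4, -0.1]
grip_width: 0.216
```

```bash
python3 -c "
from v import *
plan([.576,.228,.09],123.5,6)"
```

```text
t 21.60 tcp [0.5736 0.0673 0.0987] yaw 136.64 tilt [ 0.0177  0.006  -0.9998] F [ 0.3  0.4 -0.1] w 19.9mm q7 0.31
shift tool [0.1087 0.1184 0.0097] twist 13.14
[0.018, 0.02, 0.002] 2.19
[0.019, 0.019, 0.002] 2.19
[0.02, 0.018, 0.002] 2.19
[0.02, 0.018, 0.002] 2.19
[0.021, 0.017, 0.002] 2.19
[0.022, 0.016, 0.002] 2.19
```

Call:
send_rows(
  hand=[0.01,0.01,0.01,0.01,0.01,0.01,0.01],
  xyz=[
    [0.018,0.02,0.001],
    [0.019,0.019,0.001],
    [0.02,0.018,0.001],
    [0.02,0.018,0.001],
    [0.02,0.017,0.001],
    [0.015,0.014,0],
    [0,0,0],
  ],
  twist=[2.2,2.2,2.2,2.2,2.2,2.2,0],
)

```text
t: 22.3
tcp_pos: [0.578, 0.2359, 0.0972]
tool_rot: [0.475, 0.88, 0.009, 0.006]
force: [-0.4, 0.1, -0.1]
grip_width: 0.213
```

```bash
python3 -c "
from v import *
plan([.5843,.2405,.05],121.88,3)"
```

```text
t 22.30 tcp [0.578  0.2359 0.0972] yaw 123.26 tilt [ 0.0199  0.0108 -0.9997] F [-0.4  0.1 -0.1] w 19.6mm q7 -0.15
shift tool [0.0005 0.0067 0.0473] twist 1.38
[0.0, 0.002, 0.016] 0.46
[0.0, 0.002, 0.016] 0.46
[0.0, 0.002, 0.016] 0.46
```

Call:
send_rows(
  hand=[0.01,0.01,0.01,0.01],
  xyz=[
    [0,0.004,0.016],
    [0,0.003,0.016],
    [0,0,0.016],
    [0,0,0],
  ],
  twist=[0.9,0.5,0,0],
)

```text
t: 22.7
tcp_pos: [0.5853, 0.2373, 0.0447]
tool_rot: [0.487, 0.873, 0.008, 0.006]
force: [0.0, -0.2, 0.3]
grip_width: 0.215
```

```bash
python3 -c "
from v import *
plan([.5843,.2405,.0227],121.88,3)"
```

```text
t 22.70 tcp [0.5853 0.2373 0.0447] yaw 121.70 tilt [ 0.019   0.0083 -0.9998] F [ 0.  -0.2  0.3] w 19.8mm q7 -0.20
shift tool [0.0033 0.0003 0.022 ] twist -0.18
[0.001, 0.0, 0.007] -0.06
[0.001, 0.0, 0.007] -0.06
[0.001, 0.0, 0.007] -0.06
```

Call:
send_rows(
  hand=[0.01,0.01,0.01,0.01],
  xyz=[
    [0.002,0,0.007],
    [0.002,0,0.007],
    [0,0,0.003],
    [0,0,0],
  ],
  twist=[-0.2,0,0,0],
)

```text
t: 23.1
tcp_pos: [0.5836, 0.2388, 0.0255]
tool_rot: [0.487, 0.874, 0.007, 0.006]
force: [0.7, 0.3, -0.7]
grip_width: 0.213
```

```bash
python3 -c "
from v import *
plan([.5843,.2405,.0227],121.88,3)"
```

```text
t 23.10 tcp [0.5836 0.2388 0.0255] yaw 121.77 tilt [ 0.0178  0.007  -0.9998] F [ 0.7  0.3 -0.7] w 19.6mm q7 -0.22
shift tool [0.001  0.0014 0.0028] twist -0.11
[0.0, 0.0, 0.001] -0.04
[0.0, 0.0, 0.001] -0.04
[0.0, 0.0, 0.001] -0.04
```

Call:
send_rows(
  hand=[0.01,0.01,0.01],
  xyz=[
    [0.0008,0.0014,0.0014],
    [0,0,0.0008],
    [0,0,0.0002],
  ],
  twist=[-0.1,0,0],
)

```text
t: 23.4
tcp_pos: [0.5852, 0.2408, 0.0239]
tool_rot: [0.486, 0.874, 0.008, 0.007]
force: [-0.2, -0.3, -0.7]
grip_width: 0.215
```

```bash
python3 -c "
from v import *
plan([.5843,.2405,.0227],121.88)"
```

```text
t 23.40 tcp [0.5852 0.2408 0.0239] yaw 121.87 tilt [ 0.0193  0.0077 -0.9998] F [-0.2 -0.3 -0.7] w 19.7mm q7 -0.22
shift tool [ 0.0002 -0.0009  0.0012] twist -0.01
```

Call:
send_rows(
  hand=[0.01,0.01,0.01],
  xyz=[
    [0.0002,-0.0009,0.0008],
    [0,0,0.0005],
    [0,0,0.0003],
  ],
  twist=[0,0,0],
)

```text
t: 23.7
tcp_pos: [0.5845, 0.2407, 0.0228]
tool_rot: [0.486, 0.874, 0.008, 0.007]
force: [-0.2, 0.1, 0.8]
grip_width: 0.218
```

```bash
python3 -c "
from v import *
plan([.5843,.2405,.0227],121.88)"
```

```text
t 23.70 tcp [0.5845 0.2407 0.0228] yaw 121.88 tilt [ 0.0203  0.0081 -0.9998] F [-0.2  0.1  0.8] w 20.0mm q7 -0.22
shift tool [-0.     -0.0003  0.0001] twist -0.00
```

Call:
send_rows(
  hand=[0.01,0.022,0.024,0.03,0.036,0.036,0.036,0.036,0.036,0.036,0.036,0.036],
  xyz=[
    [0,0,0.0005],
    [0,0,0],
    [0,0,0],
    [0,0,0],
    [0,0,0],
    [0,0,-0.01],
    [0,0,-0.03],
    [0,0,-0.04],
    [-0.02,-0.02,-0.04],
    [-0.025,-0.02,-0.04],
    [-0.025,-0.02,-0.04],
    [0,0,-0.02],
  ],
  twist=[0,0,0,0,0,0,0,0,0,0,0,0],
)

```text
t: 24.9
tcp_pos: [0.5638, 0.1474, 0.2474]
tool_rot: [0.484, 0.875, 0.007, 0.005]
force: [0.4, 0.6, -0.7]
grip_width: 0.39
```

```bash
python3 -c "
from chk import *
grab('w10');chk('w10',[4,3,2]);plan([.551,-.237,.11],169,12)"
```

```text
mark 1 shift mm x 0.2 y 0.1 [0.2 0.2]
centreline shift x 0.0
rung 4 px [[242.4, 216.5], [234.4, 51.3]] sep 155.3 err vs mark mm x 1.0 y -0.3 ang err 0.05
rung 3 px [[310.4, 204.4], [310.3, 66.6]] sep 130.1 err vs mark mm x 1.1 y -0.3 ang err 0.09
rung 2 px [[378.9, 194.1], [384.3, 83.5]] sep 105.1 err vs mark mm x -0.5 y -0.3 ang err -0.03
t 24.95 tcp [0.5649 0.1502 0.2504] yaw 122.22 tilt [ 0.0196  0.0095 -0.9998] F [0.2 0.5 2.8] w 36.0mm q7 0.04
shift tool [-0.3198 -0.2212  0.1364] twist -46.78
[-0.027, -0.018, 0.011] -3.9
[-0.025, -0.02, 0.011] -3.9
[-0.024, -0.022, 0.011] -3.9
[-0.022, -0.023, 0.011] -3.9
[-0.021, -0.025, 0.011] -3.9
[-0.019, -0.026, 0.011] -3.9
[-0.017, -0.027, 0.011] -3.9
[-0.015, -0.029, 0.011] -3.9
[-0.013, -0.03, 0.011] -3.9
[-0.011, -0.03, 0.011] -3.9
[-0.009, -0.031, 0.011] -3.9
[-0.007, -0.032, 0.011] -3.9
```

View pics/w10.png

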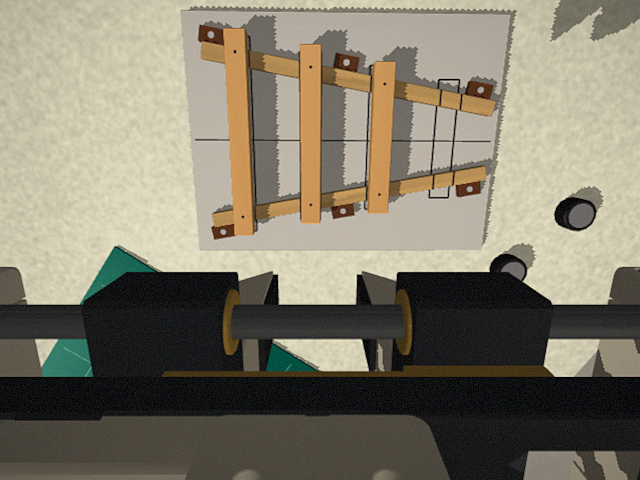

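Call:
send_rows(
  hand=[0.05,0.05,0.05,0.05,0.05,0.05,0.05,0.05,0.05,0.05,0.05,0.05],
  xyz=[
    [-0.027,-0.018,0.011],
    [-0.025,-0.02,0.011],
    [-0.024,-0.022,0.011],
    [-0.022,-0.023,0.011],
    [-0.021,-0.025,0.011],
    [-0.019,-0.026,0.011],
    [-0.017,-0.027,0.011],
    [-0.015,-0.029,0.011],
    [-0.013,-0.03,0.011],
    [-0.011,-0.03,0.011],
    [-0.009,-0.031,0.011],
    [-0.007,-0.02,0.01],
  ],
  twist=[-3.9,-3.9,-3.9,-3.9,-3.9,-3.9,-3.9,-3.9,-3.9,-3.9,-3.9,-3.9],
)

```text
t: 26.15
tcp_pos: [0.5643, -0.229, 0.1211]
tool_rot: [0.073, 0.997, 0.008, 0.017]
force: [0.4, -0.0, -0.5]
grip_width: 0.542
```

```bash
python3 -c "
from h import *
plan([.545,-.254,.045],171.5,4)"
```

```text
t 26.15 tcp [ 0.5643 -0.229   0.1211] yaw 171.57 tilt [ 0.036   0.0144 -0.9992] F [ 0.4 -0.  -0.5] w 49.7mm q7 1.44
shift tool [ 0.0179 -0.029   0.0749] twist 0.07
[0.004, -0.007, 0.019] 0.02
[0.004, -0.007, 0.019] 0.02
[0.004, -0.007, 0.019] 0.02
[0.004, -0.007, 0.019] 0.02
```

Call:
send_rows(
  hand=[0.05,0.05,0.05,0.05,0.05],
  xyz=[
    [0.008,-0.007,0.018],
    [0.006,-0.006,0.02],
    [0,-0.004,0.02],
    [0,0,0.015],
    [0,0,0],
  ],
  twist=[0,0,0,0,0],
)

```text
t: 26.65
tcp_pos: [0.5499, -0.2482, 0.0451]
tool_rot: [0.075, 0.997, 0.008, 0.018]
force: [-0.7, -0.4, -0.9]
grip_width: 0.545
```

```bash
python3 -c "
from v import *
plan([.545,-.254,.006],171.5,4);grab('w11')"
```

```text
t 26.65 tcp [ 0.5499 -0.2482  0.0451] yaw 171.36 tilt [ 0.0367  0.0131 -0.9992] F [-0.7 -0.4 -0.9] w 50.0mm q7 1.42
shift tool [ 0.0053 -0.0072  0.0388] twist -0.14
[0.001, -0.002, 0.01] -0.04
[0.001, -0.002, 0.01] -0.04
[0.001, -0.002, 0.01] -0.04
[0.001, -0.002, 0.01] -0.04
```

View pics/w11.png

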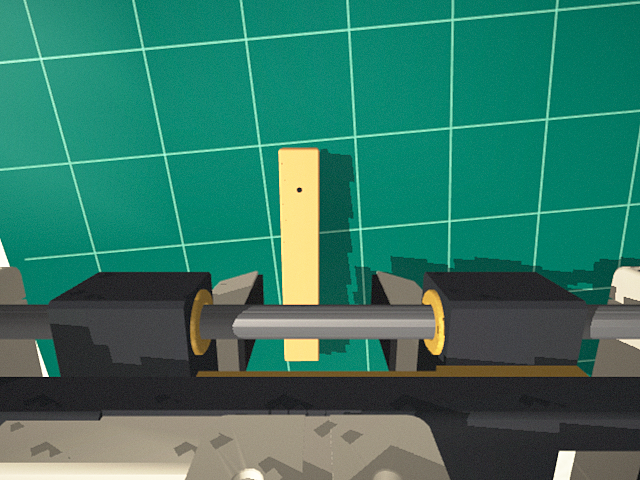

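```bash
python3 -c "
from v import *
s,a=load('w11');C=cam('wrist',s);P=cast(C,[[299,190],[278.5,149.5],[319,149.5]],.018)[:,:2];d=np.radians(-8.5);d=np.array([np.cos(d),np.sin(d)]);print(P[0]+.0401*d,(P[1]+P[2])/2+.06*d)"
```

```text
[ 0.54560355 -0.25433822] [ 0.54572933 -0.25416816]
```

Call:
send_rows(
  hand=[0.05,0.05,0.05,0.05],
  xyz=[
    [0.004,-0.006,0.01],
    [0.003,-0.001,0.012],
    [0,0,0.01],
    [0,0,0],
  ],
  twist=[-0.1,0,0,0],
)

```text
t: 27.1
tcp_pos: [0.5454, -0.2537, 0.0139]
tool_rot: [0.073, 0.997, 0.007, 0.02]
force: [-0.7, 1.5, 0.2]
grip_width: 0.55
```

```bash
python3 -c "
from v import *
plan([.5453,-.254,.006],171.5)"
```

```text
t 27.10 tcp [ 0.5454 -0.2537  0.0139] yaw 171.56 tilt [ 0.0418  0.0113 -0.9991] F [-0.7  1.5  0.2] w 50.5mm q7 1.41
shift tool [ 0.0004 -0.0005  0.0078] twist 0.06
```

Call:
send_rows(
  hand=[0.05,0.05,0.01,0.01,0.01,0.01,0.01],
  xyz=[
    [0.0004,-0.0005,0.005],
    [0,0,0.0022],
    [0,0,0],
    [0,0,0],
    [0,0,0],
    [0,0,0],
    [0,0,0],
  ],
  twist=[0,0,0,0,0,0,0],
)

```text
t: 27.8
tcp_pos: [0.5463, -0.2537, 0.0069]
tool_rot: [0.073, 0.997, 0.007, 0.021]
force: [-0.6, -0.7, -0.2]
grip_width: 0.214
```

```bash
python3 -c "
from v import *
plan([.5454,-.254,.006],171.5)"
```

```text
t 27.80 tcp [ 0.5463 -0.2537  0.0069] yaw 171.60 tilt [ 0.0434  0.0111 -0.999 ] F [-0.6 -0.7 -0.2] w 19.6mm q7 1.40
shift tool [ 0.0009 -0.0005  0.0009] twist 0.10
```

Call:
send_rows(
  hand=[0.01,0.01,0.01,0.01],
  xyz=[
    [0,0,-0.01],
    [0,0,-0.025],
    [0,0,-0.03],
    [0,0,-0.015],
  ],
  twist=[0,0,0,0],
)

```text
t: 28.2
tcp_pos: [0.5412, -0.2537, 0.089]
tool_rot: [0.073, 0.997, 0.008, 0.019]
force: [1.0, -0.7, -0.7]
grip_width: 0.216
```

```bash
python3 -c "
from v import *
plan([.635,.264,.1],123,17)"
```

```text
t 28.20 tcp [ 0.5412 -0.2537  0.089 ] yaw 171.65 tilt [ 0.0392  0.0133 -0.9991] F [ 1.  -0.7 -0.7] w 19.9mm q7 1.47
shift tool [-1.800e-02  5.259e-01 -5.000e-04] twist 48.65
[-0.001, 0.031, -0.0] 2.86
[0.0, 0.031, -0.0] 2.86
[0.002, 0.031, -0.0] 2.86
[0.004, 0.031, -0.0] 2.86
[0.005, 0.031, -0.0] 2.86
[0.007, 0.03, -0.0] 2.86
[0.008, 0.03, -0.0] 2.86
[0.01, 0.029, -0.0] 2.86
[0.011, 0.029, -0.0] 2.86
[0.012, 0.028, -0.0] 2.86
[0.014, 0.028, -0.0] 2.86
[0.015, 0.027, -0.0] 2.86
[0.017, 0.026, -0.0] 2.86
[0.018, 0.025, -0.0] 2.86
[0.019, 0.024, -0.0] 2.86
[0.02, 0.023, -0.0] 2.86
[0.021, 0.022, -0.0] 2.86
```

Call:
send_rows(
  hand=[0.01,0.01,0.01,0.01,0.01,0.01,0.01,0.01,0.01,0.01,0.01,0.01],
  xyz=[
    [-0.001,0.031,0],
    [0,0.031,0],
    [0.002,0.031,0],
    [0.004,0.031,0],
    [0.005,0.031,0],
    [0.007,0.03,0],
    [0.008,0.03,0],
    [0.01,0.029,0],
    [0.011,0.029,0],
    [0.012,0.028,0],
    [0.014,0.028,0],
    [0.015,0.027,0],
  ],
  twist=[2.9,2.9,2.9,2.9,2.9,2.9,2.9,2.9,2.9,2.9,2.9,2.9],
)

```text
t: 29.4
tcp_pos: [0.6192, 0.1171, 0.1098]
tool_rot: [0.384, 0.923, 0.014, 0.023]
force: [0.2, 0.3, -0.3]
grip_width: 0.216
```

```bash
python3 -c "
from v import *
plan([.635,.264,.1],123,6)"
```

```text
t 29.40 tcp [0.6192 0.1171 0.1098] yaw 134.82 tilt [ 0.0521  0.008  -0.9986] F [ 0.2  0.3 -0.3] w 19.8mm q7 0.28
shift tool [0.0933 0.1144 0.0118] twist 11.82
[0.016, 0.019, 0.002] 1.97
[0.016, 0.019, 0.002] 1.97
[0.017, 0.018, 0.002] 1.97
[0.017, 0.017, 0.002] 1.97
[0.018, 0.017, 0.002] 1.97
[0.019, 0.016, 0.002] 1.97
```

Call:
send_rows(
  hand=[0.01,0.01,0.01,0.01,0.01,0.01,0.01],
  xyz=[
    [0.016,0.019,0.002],
    [0.016,0.019,0.002],
    [0.017,0.018,0.002],
    [0.017,0.017,0.002],
    [0.017,0.017,0.001],
    [0.013,0.013,0],
    [0,0,0],
  ],
  twist=[2,2,2,2,2,2,0],
)

```text
t: 30.1
tcp_pos: [0.6361, 0.2716, 0.1094]
tool_rot: [0.479, 0.877, 0.02, 0.02]
force: [-0.1, 0.4, -0.9]
grip_width: 0.217
```

```bash
python3 -c "
from v import *
plan([.6438,.2779,.05],121.88,3)"
```

```text
t 30.10 tcp [0.6361 0.2716 0.1094] yaw 122.71 tilt [ 0.0551  0.0158 -0.9984] F [-0.1  0.4 -0.9] w 19.9mm q7 -0.11
shift tool [0.0021 0.0066 0.0598] twist 0.83
[0.001, 0.002, 0.02] 0.28
[0.001, 0.002, 0.02] 0.28
[0.001, 0.002, 0.02] 0.28
```

Call:
send_rows(
  hand=[0.01,0.01,0.01,0.01],
  xyz=[
    [0.001,0.003,0.018],
    [0.001,0.003,0.02],
    [0,0,0.02],
    [0,0,0],
  ],
  twist=[0.6,0.2,0,0],
)

```text
t: 30.5
tcp_pos: [0.6439, 0.2739, 0.0496]
tool_rot: [0.485, 0.874, 0.02, 0.021]
force: [-0.5, -0.8, 0.4]
grip_width: 0.217
```

```bash
python3 -c "
from v import *
plan([.6438,.2779,.0229],121.88,3)"
```

```text
t 30.50 tcp [0.6439 0.2739 0.0496] yaw 121.87 tilt [ 0.0559  0.0143 -0.9983] F [-0.5 -0.8  0.4] w 19.9mm q7 -0.14
shift tool [0.0039 0.0005 0.0267] twist -0.01
[0.001, 0.0, 0.009] -0.0
[0.001, 0.0, 0.009] -0.0
[0.001, 0.0, 0.009] -0.0
```

Call:
send_rows(
  hand=[0.01,0.01,0.01,0.01],
  xyz=[
    [0.003,0,0.008],
    [0.001,0,0.008],
    [0,0,0.005],
    [0,0,0],
  ],
  twist=[0,0,0,0],
)

```text
t: 30.9
tcp_pos: [0.6436, 0.2755, 0.0279]
tool_rot: [0.486, 0.873, 0.02, 0.021]
force: [-0.3, -0.2, -0.4]
grip_width: 0.219
```

```bash
python3 -c "
from v import *
plan([.6438,.2779,.0229],121.88);grab('w12')"
```

```text
t 30.90 tcp [0.6436 0.2755 0.0279] yaw 121.75 tilt [ 0.0564  0.0137 -0.9983] F [-0.3 -0.2 -0.4] w 20.1mm q7 -0.15
shift tool [0.002  0.0012 0.005 ] twist -0.13
```

View pics/w12.png

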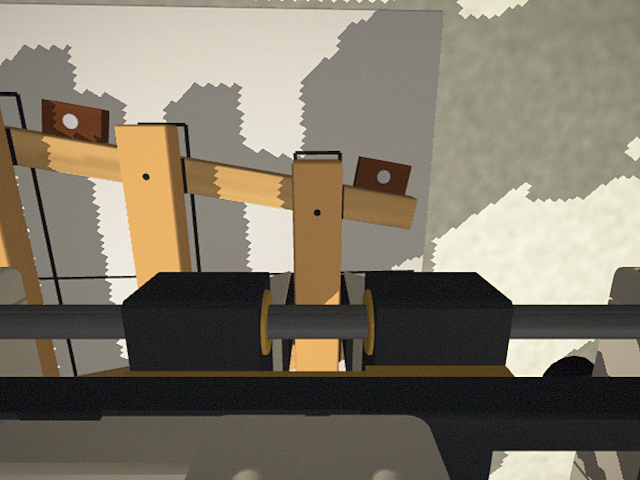

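Call:
send_rows(
  hand=[0.01,0.01,0.01],
  xyz=[
    [0.002,0.0012,0.002],
    [0,0,0.001],
    [0,0,0.0005],
  ],
  twist=[-0.1,0,0],
)

```text
t: 31.25
tcp_pos: [0.6448, 0.2788, 0.0261]
tool_rot: [0.485, 0.874, 0.021, 0.022]
force: [-0.2, -0.3, 0.2]
grip_width: 0.216
```

```bash
python3 -c "
from v import *
plan([.6438,.2779,.0229],121.88)"
```

```text
t 31.25 tcp [0.6448 0.2788 0.0261] yaw 121.86 tilt [ 0.0588  0.015  -0.9982] F [-0.2 -0.3  0.2] w 19.8mm q7 -0.16
shift tool [-0.0002 -0.0015  0.0031] twist -0.02
```

Call:
send_rows(
  hand=[0.01,0.01,0.01],
  xyz=[
    [-0.0002,-0.0012,0.0018],
    [0,0,0.001],
    [0,0,0.0004],
  ],
  twist=[0,0,0],
)

```text
t: 31.55
tcp_pos: [0.6442, 0.2784, 0.0235]
tool_rot: [0.485, 0.874, 0.021, 0.022]
force: [-0.6, 0.4, 3.1]
grip_width: 0.214
```

```bash
python3 -c "
from v import *
plan([.6438,.2779,.0229],121.88)"
```

```text
t 31.55 tcp [0.6442 0.2784 0.0235] yaw 121.87 tilt [ 0.0597  0.0154 -0.9981] F [-0.6  0.4  3.1] w 19.7mm q7 -0.16
shift tool [-0.0002 -0.0006  0.0005] twist -0.01
```

Call:
send_rows(
  hand=[0.01,0.022,0.024,0.03,0.038,0.038,0.038,0.038,0.038,0.038,0.038,0.038],
  xyz=[
    [0,-0.0005,0.0005],
    [0,0,0],
    [0,0,0],
    [0,0,0],
    [0,0,0],
    [0,0,-0.01],
    [0,0,-0.03],
    [0,0,-0.04],
    [-0.02,-0.04,-0.04],
    [-0.025,-0.04,-0.04],
    [-0.025,-0.04,-0.04],
    [0,0,-0.02],
  ],
  twist=[0,0,0,0,0,0,0,0,0,0,0,0],
)

```text
t: 32.75
tcp_pos: [0.5755, 0.171, 0.2216]
tool_rot: [0.484, 0.875, 0.019, 0.021]
force: [0.8, -0.4, 0.1]
grip_width: 0.416
```

```bash
python3 -c "
from chk import *
grab('w13');chk('w13',[4,3,2,1]);plan([.551,-.237,.11],169)
cv2.imwrite('pics/top1.png',snapshot('top')[:,:,::-1]);cv2.imwrite('pics/sc1.png',snapshot('scene')[:,:,::-1])"
```

```text
centreline shift x -0.1
rung 4 px [[206.8, 233.9], [192.8, 56.5]] sep 155.3 err vs mark mm x 0.9 y -0.3 ang err 0.01
rung 3 px [[279.8, 220.5], [276.2, 73.5]] sep 130.4 err vs mark mm x 1.0 y -0.4 ang err 0.06
rung 2 px [[352.5, 208.8], [356.1, 92.1]] sep 105.0 err vs mark mm x -0.6 y -0.2 ang err 0.00
rung 1 px [[425.7, 195.0], [433.3, 106.8]] sep 80.2 err vs mark mm x 0.2 y -0.7 ang err -0.09
t 32.80 tcp [0.5774 0.1741 0.2252] yaw 122.13 tilt [ 0.0605  0.0168 -0.998 ] F [1.3 1.6 2.2] w 38.3mm q7 0.03
shift tool [-0.332  -0.2478  0.1064] twist -46.87
```

View pics/w13.png

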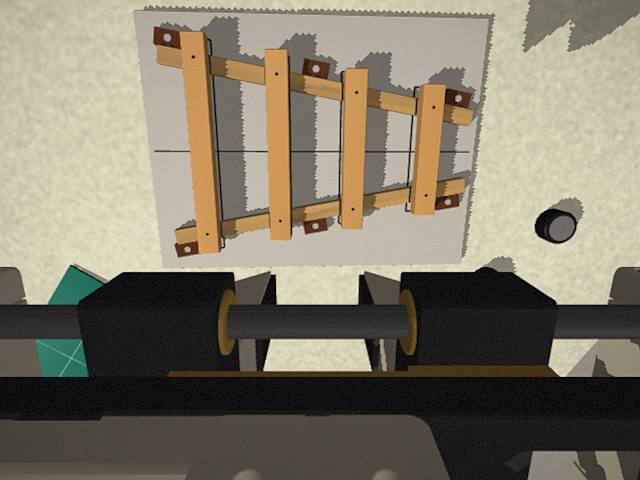

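View pics/sc1.png

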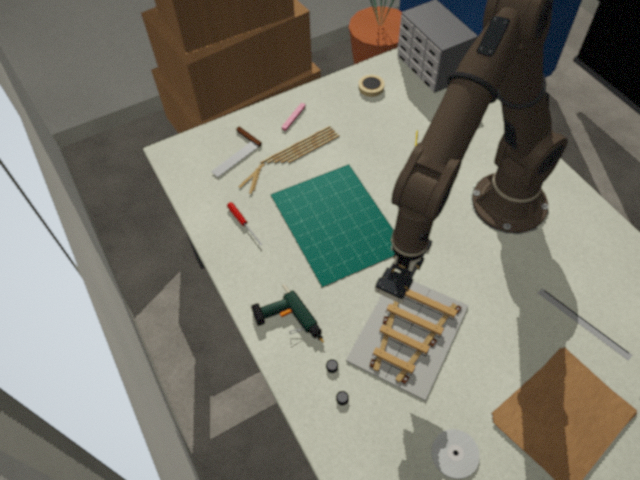

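Call:
send_rows(
  hand=[0.038,0.038,0.038],
  xyz=[
    [0,0,-0.01],
    [0,0,0],
    [0,0,0],
  ],
  twist=[0,0,0],
)

```text
t: 33.2
tcp_pos: [0.5756, 0.1773, 0.2303]
tool_rot: [0.481, 0.876, 0.021, 0.02]
force: [0.9, 0.2, -0.1]
grip_width: 0.412
```

```bash
python3 -c "
from h import *
print(sense()['t'],sense()['tcp_pos']);print(sign_off())"
```

```text
33.2 [0.57556026 0.17727744 0.23025481]
the job is handed in; nothing more can be done
None
```

All four rungs are laid across the rails on their pencilled places, placed in order from the 195 mm at the wide end down to the 120 mm at the narrow end. I handed the job in at 33.2 s. Each rung was lowered until it just touched the rails (about 1–3 N) before I let go.

**Placement:** in the last wrist picture, the pilot holes put each rung within 1.0 mm of its mark along its length and 0.7 mm across it. All four are square to the trellis within 0.1°. The hole spacings, taken at the height of a rung lying flat on the rails, match those measured on the mat within 0.2 mm, so the rungs are lying flat.

**Bystander:** the glue gun is in the same place in the final scene view, and nothing else looks disturbed.

**Disagreements:**
- The wrist camera read about 1 mm off sideways against the gripper, so I corrected for it when placing the rungs.
- The tool slowly drifted to about 3.5° of tilt by the last rung. It showed no effect on the final positions.

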